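# Scoop turned balls out of the jar

### The arm

A 6-joint arm with a two-finger parallel gripper is mounted at the origin on the work surface. World frame = base frame: x ahead of the robot, y to its left, z up, the work surface at z = 0. Lengths are in mm, angles in rad, forces in N, time in s.
With the tool pointing down it reaches from about 275 to 750 mm from the base axis. Payload 10.2 kg.
Tool frame: the origin (TCP) lies at the very end of the fingers, on their centre line; the grasp point (between the pads) lies 19 mm behind it (ctrl.grip_depth is the distance from the TCP to the grasp point, in mm); z points along the fingers, x is the direction in which the jaws open and shut, and the axes are right-handed (so a half turn about z gives the same grasp; the last joint's range is limited). The gripper opens to 85 mm and grips with 20 to 120 N. Pads are 22 mm wide; open, the fingers measure 114 mm over their backs; the gripper's body (76 mm by 85 mm) begins 54 mm behind the grasp point. The pads swing forward as they close: fully open they stand 13 mm farther back than shut.
Start: joints at [0.974, 0.313, 1.498, -0, 1.331, -0.223], TCP at [191.72, 488.748, 231.294] pointing down, gripper open.
Joint ranges: [-2.94, 2.94], [-0.97, 2.17], [0.19, 2.56], [-1.23, 4.37], [0.02, 3.11], [-2.88, 2.88]. Speed limits (rad/s): [2.39, 2.39, 3.01, 3.14, 3.14, 3.14].

### API

Orientations are given as a unit quaternion [w, x, y, z].
In Python, from rig import ctrl gives the robot as it stands.
- The arm moves only by the tool play_rows, never from a script. Its argument "motion" is a list of rows, each a list of 2 entries, a list of its own where there are three numbers: the shift along the tool's x, y, z in mm, then the turn, a rotation vector about the tool's x, y, z in degrees. A call has 1 to 20 rows; each row shifts and turns the commanded pose from where the row before left it, along the tool's axes as they then stand; what a row does not reach is not made up. A row lasts 1/12 s, in which the tool goes at most 41.7 mm and 7.16 degrees, less where a joint would pass 70% of its speed; a pose out of reach is approached as far as the arm can. A call with a gripper value outside its range is refused whole. "fingers" is the finger opening in mm, from 0 to 85.4, set as the call begins (left out, the last holds). The fingers move at their own pace and stop on an object; "squeeze" is the grip in N (left out, the last holds). Time passes only in rows, so rows that do not move let the fingers close. It gives the time, the measured TCP pose, the force and the opening at its end, in the units of the state.
- ctrl.sense(): the state, without advancing time (a new reading comes with each control period).
- ctrl.capture(name): name is "scene" or "top"; returns the picture (384x512x3 uint8, red, green, blue); there is no depth.
- ctrl.get_calibration(name): a dict with "K" (3x3 intrinsics, pixels), "R" (3x3) and "t" (3): a world point X has camera coordinates R X + t. Camera axes: x right, y down, z forward; pixel columns grow to the right and rows downward; lengths in mm; the calibration is good to about 2 mm. A picture is of the moment at which its call begins. get_calibration takes no time and is no camera call.
- ctrl.finish_job(): hands the job in, once; it reports no verdict.
Trained networks look in the newest picture that a camera, given by its name, has taken for a name from the list of things; names that differ only in an ending like _2 or _b are one class to them, and where a whole thing is asked for, a point or a joint stands for the part that bears it (a point fixed in the world has none). Each returns a list of dicts, best first, with "p" (0 to 1); they miss things now and then, are a little off and sometimes report something else, mostly with a low value. They report only what shows in the picture. A call takes as long as a camera call.
- ctrl.spot_in(camera, name): "position" ([column, row] as shares, 0 to 1, of the picture: columns of its width, rows of its height, amid what is visible of it).
The state is a dict: "time_s": time; "joints": joint angles; "dq": joint speeds; "tau": joint torques, N m; "eef_pos": TCP position; "ee_rot": TCP orientation; "force": force on the tool from outside, world axes, zero at the start; "wrist_torque": the same for the moment, N m; "grip_width": opening from 0.0 (shut) to 1.0 (fully open).
Only numpy, scipy, OpenCV 4.12 (cv2) and the standard library are available. Lean on these libraries where they do the work, as an engineer would, in place of code of your own. Each camera call takes 0.05 s, during which the arm holds its last target. There are 200 camera calls.

### The job

Using the scoop, take at least two of the wooden balls out of the glass jar and tip them into the wooden bowl, then stand the scoop back upright on the bench and let go. Do not touch the balls with the fingers, do not spill any on the bench (the others stay in the jar or go in the bowl too), and leave the glue bottle, mallet, chisel and wooden blank where they are.

Things in the scene. Friction and masses are not known exactly. Their poses are not given: they have to be found in the camera images.
- scoop_grip (a point): Middle of the black rubber grip of a small steel scoop standing on its flat pan. Axes as scoop. The handle rises from the foot of the pan's back wall, leaning 10 degrees forward over the pan (direction -0.17, 0, 0.98); this point is 165 along it, 162 above the pan's underside, 33 behind the lip. The grip runs from 115 to 200 along it, 28 by 16 thick (16 in y: pinch across y, from above, along the handle).
- scoop_pan (a point): Point in the middle of the scoop's pan, 18 above its underside, same axes; 31 behind the front lip. The pan is open at the top and front; sheet 2 thick (1.5 at the lip); side walls 22 high in the front part, 38 behind, none in the last 8 at the lip; back wall 40 high.
- jar_floor (a point): Centre of the round inner floor of a clear glass jar fixed in a low wooden rest. The jar leans 20 degrees towards its -x side (its x, y are level; mouth and the low side of the floor are at -x, roughly towards the robot), so its axis is (-0.34, 0, 0.94) and its floor falls towards -x, where the balls gather. Inner radius 66 at the floor, 75 from 30 to 60 along the axis, 58 at the mouth.
- jar_mid (a point): Point on the jar's axis, 47 along it from the centre of the inner floor, same axes.
- jar_mouth (a point): Centre of the jar's round mouth, 106 along the axis from the centre of the inner floor; same axes. The rim (outer radius 64) is lowest at -x, about 112 above the bench, and highest at +x, about 156; the belly's outer radius is 80.
- bowl_in (a point): Centre of the inner floor of a round turned wooden bowl that stands loose on the bench, 8 above the bench; rim 50 above the bench, rim inner radius 78, floor inner radius about 52, mass 400 g.
- scoop: The whole scoop, about 160 g; origin at the centre of the pan's flat underside. z points up when it stands, the pan's open front with its lip faces -x, the handle is at the back (+x). Pan 62 long (x) by 66 wide (y) outside; the lip is 50 wide; 197 high in all. Bare steel, slippery to the balls; two fit side by side, 4 at most. Grip it firmly: pushed hard at the lip it can swivel in the fingers.
- glue: Bystander: white glue bottle, 54 across, 150 high, origin under its foot.
- mallet: Bystander: wooden mallet lying flat, head 70 x 110 x 60 high, handle to its -x; 270 long, origin on its underside.
- chisel: Bystander: thin hand tool with a round wooden handle lying across the bench near the robot, about 200 long.
- blank: Bystander: wooden blank, 90 x 60 x 35 high, origin under its centre.
- ball0: One of six equal smooth turned wooden balls, 30 across, 11 g, that lie in the jar at the start, free to roll; origin at its centre.
- ball1: Another such ball.
- ball2: Another such ball.
- ball3: Another such ball.
- ball4: Another such ball.
- ball5: Another such ball.

How it is judged (in metres and radians):
On the way, in this order (a step that is already met when the one before it is completed fails the run):
1. a ball is carried up in the scoop's pan, clear of the jar's mouth (((distance between ball0 and scoop_pan below 0.045 m and height (world z) of ball0 above 0.17 m) or (distance between ball1 and scoop_pan below 0.045 m and height (world z) of ball1 above 0.17 m) or (distance between ball2 and scoop_pan below 0.045 m and height (world z) of ball2 above 0.17 m) or (distance between ball3 and scoop_pan below 0.045 m and height (world z) of ball3 above 0.17 m) or (distance between ball4 and scoop_pan below 0.045 m and height (world z) of ball4 above 0.17 m) or (distance between ball5 and scoop_pan below 0.045 m and height (world z) of ball5 above 0.17 m))), for 0.2 s.
2. at least two balls lie in the wooden bowl ((distance between each of ball1, ball0 and bowl_in below 0.075 m or distance between each of ball2, ball0 and bowl_in below 0.075 m or distance between each of ball2, ball1 and bowl_in below 0.075 m or distance between each of ball3, ball0 and bowl_in below 0.075 m or distance between each of ball3, ball1 and bowl_in below 0.075 m or distance between each of ball3, ball2 and bowl_in below 0.075 m or distance between each of ball4, ball0 and bowl_in below 0.075 m or distance between each of ball4, ball1 and bowl_in below 0.075 m or distance between each of ball4, ball2 and bowl_in below 0.075 m or distance between each of ball4, ball3 and bowl_in below 0.075 m or distance between each of ball5, ball0 and bowl_in below 0.075 m or distance between each of ball5, ball1 and bowl_in below 0.075 m or distance between each of ball5, ball2 and bowl_in below 0.075 m or distance between each of ball5, ball3 and bowl_in below 0.075 m or distance between each of ball5, ball4 and bowl_in below 0.075 m)), for 0.2 s.
At the end, for the whole second after the job is handed in: At least two balls in the bowl (within 75 mm of the middle of its floor), all others in the jar (within 85 mm of jar_mid) or the bowl, the bowl level within 0.1 rad, the scoop released, still, on the bench on its flat pan, upright within 0.1 rad, at least 90 mm from jar_floor ((distance between each of ball1, ball0 and bowl_in below 0.075 m or distance between each of ball2, ball0 and bowl_in below 0.075 m or distance between each of ball2, ball1 and bowl_in below 0.075 m or distance between each of ball3, ball0 and bowl_in below 0.075 m or distance between each of ball3, ball1 and bowl_in below 0.075 m or distance between each of ball3, ball2 and bowl_in below 0.075 m or distance between each of ball4, ball0 and bowl_in below 0.075 m or distance between each of ball4, ball1 and bowl_in below 0.075 m or distance between each of ball4, ball2 and bowl_in below 0.075 m or distance between each of ball4, ball3 and bowl_in below 0.075 m or distance between each of ball5, ball0 and bowl_in below 0.075 m or distance between each of ball5, ball1 and bowl_in below 0.075 m or distance between each of ball5, ball2 and bowl_in below 0.075 m or distance between each of ball5, ball3 and bowl_in below 0.075 m or distance between each of ball5, ball4 and bowl_in below 0.075 m) and (distance between ball0 and bowl_in below 0.075 m or distance between ball0 and jar_mid below 0.085 m) and (distance between ball1 and bowl_in below 0.075 m or distance between ball1 and jar_mid below 0.085 m) and (distance between ball2 and bowl_in below 0.075 m or distance between ball2 and jar_mid below 0.085 m) and (distance between ball3 and bowl_in below 0.075 m or distance between ball3 and jar_mid below 0.085 m) and (distance between ball4 and bowl_in below 0.075 m or distance between ball4 and jar_mid below 0.085 m) and (distance between ball5 and bowl_in below 0.075 m or distance between ball5 and jar_mid below 0.085 m) and height (world z) of scoop below 0.008 m and angle between each of scoop, bowl_in's own z axis and vertical below 0.1 rad and linear speed of scoop below 0.03 m/s and horizontal distance between scoop and jar_floor above 0.09 m); the robot touches nothing.
It fails at once if a ball is spilled onto the bench (height (world z) of any of ball0, ball1, ball2, ball3, ball4, ball5 below 0.019 m).
It fails at once if a ball is touched with the fingers instead of the scoop (contact force between the fingers and ball0 above 0.3 N or contact force between the fingers and ball1 above 0.3 N or contact force between the fingers and ball2 above 0.3 N or contact force between the fingers and ball3 above 0.3 N or contact force between the fingers and ball4 above 0.3 N or contact force between the fingers and ball5 above 0.3 N).
It fails at once if the glue bottle, mallet, chisel or wooden blank is shoved more than 30 mm or the bottle is knocked over (distance of any of glue, mallet, chisel, blank from where it was at the start of the episode above 0.03 m or angle between glue's own z axis and vertical above 0.5 rad).
It also fails if it takes over 72 s, if anything falls off the work surface, if the arm or the gripper's body presses on something with over 40 N, if the wrist force passes 120 N, or if a joint passes its speed limit or range.

## Working session

There is one attempt and no reset: what is moved stays moved. The work goes in short steps, Python scripts to look and compute and a tool call to move; the robot and the scene stay as the last step left them, time stands still between calls to the robot, and variables do not carry over. Pictures are saved under pics/ and viewed, about 8 in all and at most 12, crops included, and the job is handed in when it is done.

Besides the shell and the picture viewer there is one more tool, called after "Emit:" by a JSON object that holds its "api" and its "payload". play_rows: Moves the arm, as the interface text tells. Its arguments: {"type":"object","properties":{"motion":{"type":"array"},"fingers":{"type":"number"},"squeeze":{"type":"number"}},"required":["motion"]}

```bash
mkdir -p pics; ls; cat > h.py <<'E'
import numpy as np, cv2
from rig import ctrl
from scipy.spatial.transform import Rotation as Rn
def cap(n,f):
    im=np.array(ctrl.capture(n)); cv2.imwrite(f,im[:,:,::-1]); return im
def P(n):
    c=ctrl.get_calibration(n); K,R,t=map(np.array,(c['K'],c['R'],c['t'])); return K@np.c_[R,t.reshape(3,1)]
def tri(a,b):
    X=cv2.triangulatePoints(P('scene'),P('top'),np.array(a,float).reshape(2,1),np.array(b,float).reshape(2,1)); return (X[:3]/X[3]).ravel()
def onz(n,p,z):
    M=P(n); A=np.c_[M[:,0],M[:,1],-np.array([p[0],p[1],1])]; s=np.linalg.solve(A,-(M[:,2]*z+M[:,3])); return np.array([s[0],s[1],z])
def proj(n,X):
    q=P(n)@np.r_[X,1]; return q[:2]/q[2]
E
python3 - <<'E'
from h import *
for n in('scene','top'):
    cap(n,f'pics/{n}0.png'); c=ctrl.get_calibration(n); print(n,np.round(c['K'],1).tolist(),np.round(-np.array(c['R']).T@np.array(c['t'])),np.round(c['R'],2).tolist())
names=['scoop_grip','scoop_pan','scoop','jar_floor','jar_mid','jar_mouth','bowl_in','glue','mallet','chisel','blank','ball0']
for k in names:
    d={}
    for n in('scene','top'):
        r=ctrl.spot_in(n,k); d[n]=[(np.round(np.array(x['position'])*[512,384],1).tolist(),round(x['p'],2)) for x in r[:6 if k=='ball0' else 2]]
    print(k,d, end=' ')
    try: print(np.round(tri(d['scene'][0][0],d['top'][0][0])))
    except Exception as e: print(e)
print(ctrl.sense())
E
```

```text
pics
scene [[357.0, 0.0, 255.6], [0.0, 357.0, 185.8], [0.0, 0.0, 1.0]] [1279.  490.  919.] [[-0.52, 0.85, -0.02], [0.62, 0.36, -0.7], [-0.59, -0.38, -0.72]]
top [[420.9, 0.0, 259.3], [0.0, 420.9, 191.8], [0.0, 0.0, 1.0]] [ 424.   90. 1147.] [[0.02, -1.0, 0.03], [-0.99, -0.02, -0.16], [0.16, -0.02, -0.99]]
scoop_grip {'scene': [([197.0, 142.7], 0.69)], 'top': []} list index out of range
scoop_pan {'scene': [([196.9, 146.9], 0.71)], 'top': [([387.5, 239.6], 0.92)]} [ 483. -283.   28.]
scoop {'scene': [([197.4, 145.4], 0.95)], 'top': [([381.7, 238.4], 0.64)]} [ 487. -267.   44.]
jar_floor {'scene': [([243.8, 180.0], 0.62)], 'top': [([283.8, 192.3], 0.86)]} [594.   3.  86.]
jar_mid {'scene': [([245.8, 181.1], 0.78)], 'top': [([285.2, 194.8], 0.61)]} [588.   2.  76.]
jar_mouth {'scene': [([244.9, 185.2], 0.93)], 'top': [([281.6, 195.1], 0.74)]} [591.   6.  60.]
bowl_in {'scene': [([320.5, 192.5], 0.65)], 'top': [([187.4, 236.6], 0.69)]} [482. 243.  51.]
glue {'scene': [([265.0, 228.4], 0.87)], 'top': [([224.5, 143.7], 0.7)]} [722. 159.  72.]
mallet {'scene': [([205.2, 215.3], 0.59)], 'top
[... 447 characters left out ...]
ange
{'time_s': 1.3, 'joints': array([ 9.73591761e-01,  3.12885304e-01,  1.49772002e+00, -1.48471764e-05,
        1.33102344e+00, -2.23410434e-01]), 'dq': array([ 1.37843404e-03, -8.21792227e-04,  3.41196744e-04, -9.53845721e-06,
        9.27124128e-04, -1.13369611e-03]), 'tau': array([-1.32930076e-03, -4.12172663e+01, -2.59901351e+01, -2.11249253e-04,
        5.00751539e-04, -3.13571957e-05]), 'eef_pos': array([191.71871909, 488.73274473, 231.29415355]), 'ee_rot': array([ 1.33259971e-05,  8.26180038e-01,  5.63406198e-01, -1.41619211e-05]), 'force': array([-0.04175616,  0.06406964,  0.99366467]), 'wrist_torque': array([-0.00920544, -0.00335185, -0.04549869]), 'grip_width': 0.998892920516791}
```

```bash
python3 - <<'E'
import cv2,numpy as np
t=cv2.imread('pics/top0.png');s=cv2.imread('pics/scene0.png')
# jar+scoop top crop x 240-440,y 150-270 x4 ; 
cv2.imwrite('pics/a.png',cv2.resize(t[150:290,230:430],None,fx=4,fy=4,interpolation=cv2.INTER_CUBIC))
cv2.imwrite('pics/b.png',cv2.resize(s[90:240,160:360],None,fx=4,fy=4,interpolation=cv2.INTER_CUBIC))
E
```

```text
(no output)
```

View pics/a.png

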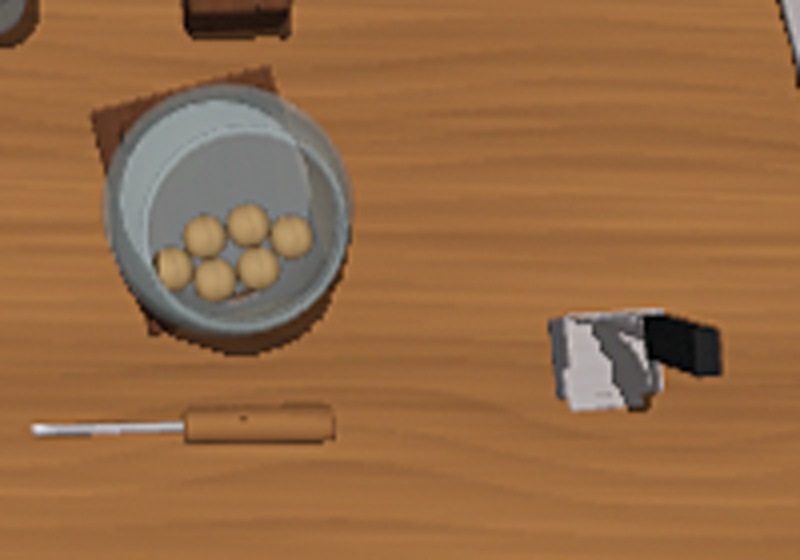

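View pics/b.png

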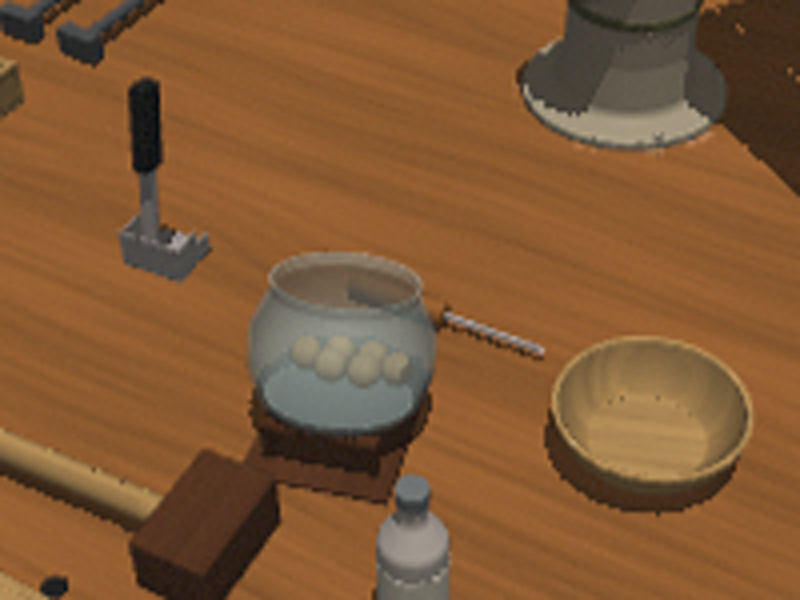

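```bash
cat > fit.py <<'E'
from h import *
from scipy.optimize import minimize
S=4
def fill(m,n,pts):
    q=P(n)@np.c_[pts,np.ones(len(pts))].T; q=(q[:2]/q[2]).T
    cv2.fillConvexPoly(m,cv2.convexHull((q*S*1.).round().astype(np.int32)),1)
def scoop_parts():
    pan=[[x,y,0] for x in(-31,31) for y in(-25,25)]+[[-23,y,z] for y in(-33,33) for z in(0,22)]+[[0,y,38] for y in(-33,33)]+[[31,y,z] for y in(-33,33) for z in(0,39)]
    pan=np.array(pan,float); d=np.array([-.1736,0,.985]); e=np.array([.985,0,.1736]); f=np.array([30.,0,0])
    if True: 
        bar=np.array([f+d*s+e*u+np.array([0,v,0]) for s in(0,120) for u in(-2,2) for v in(-6,6)])
        grip=np.array([f+d*s+e*u+np.array([0,v,0]) for s in(115,200) for u in(-14,14) for v in(-8,8)])
    return [pan,bar,grip]
def circ(c,a,r):
    a=a/np.linalg.norm(a); u=np.cross(a,[0,1,0]);u/=np.linalg.norm(u);v=np.cross(a,u)
    t=np.linspace(0,2*np.pi,40); return c+r*(np.outer(np.cos(t),u)+np.outer(np.sin(t),v))
AX=np.array([-.342,0,.94])
def jar_parts():
    return [np.vstack([circ(AX*h,AX,r) for h,r in((-4,68),(10,75),(30,80),(60,80),(85,74),(106,64))])+[0,0,34.4]]
def bowl_parts():
    z=np.array([0,0,1.]); return [np.vstack([circ(z*0,z,55),circ(z*25,z,75),circ(z*50,z,83)])]
def place(parts,p):
    R=Rn.from_euler('z',p[2]).as_matrix(); return [q@R.T+[p[0],p[1],0] for q in parts]
def rend(n,parts,p):
    m=np.zeros((384*S,512*S),np.uint8)
    for q in place(parts,p): fill(m,n,q)
    return m
def masks(ims,f,parts,p0,box=45):
    out={}
    for n,im in ims.items():
        m=cv2.resize(f(im).astype(np.uint8),None,fx=S,fy=S,interpolation=cv2.INTER_NEAREST)
        g=cv2.dilate(rend(n,parts,p0),np.ones((box,box),np.uint8)); out[n]=m*g
    return out
def fitp(M,parts,p0):
    def c(p):
        s=0
        for n in M:
            r=rend(n,parts,p); s+=1-(r&M[n]).sum()/max((r|M[n]).sum(),1)
        return s
    b=None
    for dy in(-.25,0,.25):
        p=np.array(p0,float)+[0,0,dy]
        r=minimize(c,p,method='Nelder-Mead',options=dict(initial_simplex=[p,p+[12,0,0],p+[0,12,0],p+[0,0,.15]],xatol=.2,fatol=1e-4))
        print(np.round(r.x,3),round(r.fun,3))
        if b is None or r.fun<b.fun:b=r
    return b.x
E
cat > f1.py <<'E'
from fit import *
ims={n:cv2.imread(f'pics/{n}0.png') for n in('scene','top')}
def gray(im):
    h=cv2.cvtColor(im,cv2.COLOR_BGR2HSV); return (h[...,1]<85)|(h[...,2]<45)
print('scoop'); M=masks(ims,gray,scoop_parts(),[480,-265,0]); s=fitp(M,scoop_parts(),[480,-265,0])
print('jar')
def gj(im):
    h=cv2.cvtColor(im,cv2.COLOR_BGR2HSV); return cv2.morphologyEx((h[...,1]<105).astype(np.uint8),cv2.MORPH_CLOSE,np.ones((25,25)))
M2=masks(ims,gj,jar_parts(),[600,5,.2],25); j=fitp(M2,jar_parts(),[600,5,.2])
v=[]
for n in ims:
    im=cv2.resize(ims[n],None,fx=S,fy=S)
    for parts,p,m in((scoop_parts(),s,M),(jar_parts(),j,M2)):
        for q in place(parts,p):
            k=np.zeros(im.shape[:2],np.uint8);fill(k,n,q); cv2.drawContours(im,cv2.findContours(k,0,2)[0],-1,(0,0,255),1)
        cv2.drawContours(im,cv2.findContours(m[n],0,2)[0],-1,(0,255,0),1)
    rj=place([circ(AX*106+[0,0,34.4],AX,64),circ(np.array([0,0,34.4]),AX,66)],j)
    b=place([circ(np.array([0,0,50.]),np.array([0,0,1.]),80)],[482,243,0])
    for q in rj+b:
        q=P(n)@np.c_[q,np.ones(len(q))].T; cv2.polylines(im,[(q[:2]/q[2]*S).T.astype(np.int32)],True,(255,0,0),1)
    cv2.imwrite(f'pics/o_{n}.png',im)
t=cv2.imread('pics/o_top.png');sc=cv2.imread('pics/o_scene.png')
a=t[640:1120,560:1640]; b=sc[430:870,680:1440]
a=cv2.resize(a,(675,300)); b=cv2.resize(b,(518,300))
o=np.zeros((600,675,3),np.uint8);o[:300]=a;o[300:,:518]=b
cv2.imwrite('pics/o.png',o)
E
python3 f1.py
```

```text
scoop
[ 4.80803e+02 -2.67627e+02  9.50000e-02] 0.268
[ 4.81261e+02 -2.67565e+02  1.09000e-01] 0.267
[ 4.80584e+02 -2.68248e+02  1.31000e-01] 0.267
jar
[ 5.87168e+02 -2.97000e-01  2.79000e-01] 0.237
[5.85758e+02 1.59000e-01 3.30000e-01] 0.237
[5.85364e+02 4.46700e+00 5.34000e-01] 0.239
```

View pics/o.png

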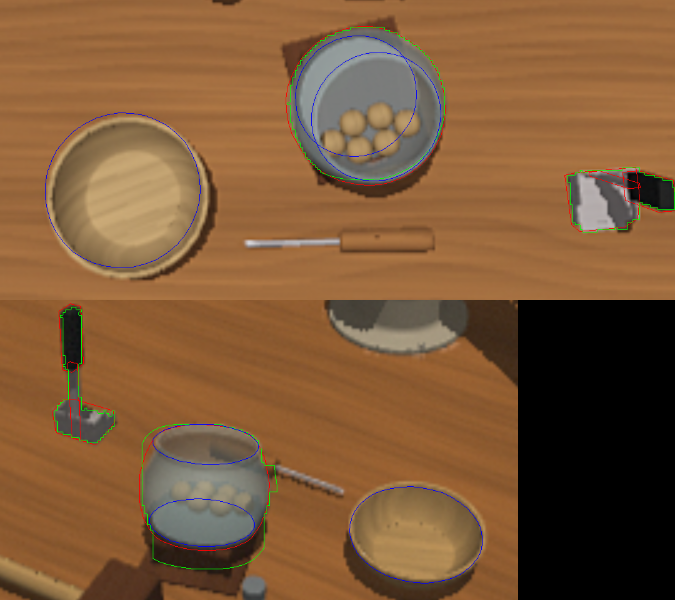

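```bash
cat > plan.py <<'E'
from h import *
def axis_pose(o,yaw,tilt,s=165):
    """scoop pose -> TCP pose. o: pan underside centre; tilt: lip-down angle (rad) about scoop y (+ = lip down). tool x=+scoop y, tool z=-handle"""
    R=Rn.from_euler('z',yaw)*Rn.from_euler('y',-tilt)   # lip (-x) goes down for ry negative
    return o,R
D=np.array([-.1736,0,.9848]); F=np.array([-2,0,0.]) # grip point = (-33+... ) computed below
GP=np.array([2.,0,162.]) # scoop_grip in scoop frame (33 behind lip at x=-31)
TR=np.column_stack([[0,1,0],np.cross(-D,[0,1,0]),-D]) # tool axes in scoop frame
GS=GP-19*D  # TCP in scoop frame when grasp point at scoop_grip
def tcp(o,R,off=np.zeros(3)):
    return np.array(o)+R.apply(GS+off), R*Rn.from_matrix(TR)
def delta(p,R):
    s=ctrl.sense(); q=s['ee_rot']; R0=Rn.from_quat([q[1],q[2],q[3],q[0]])
    d=R0.inv().apply(p-s['eef_pos']); r=(R0.inv()*R).as_rotvec(degrees=True)
    return np.round(d,1),np.round(r,2)
def Rs(yaw,lip_down): # rad yaw, deg lip-down
    return Rn.from_euler('z',yaw)*Rn.from_euler('y',-np.radians(lip_down))
def now():
    s=ctrl.sense(); q=s['ee_rot']; R0=Rn.from_quat([q[1],q[2],q[3],q[0]])
    R=R0*Rn.from_matrix(TR).inv(); o=s['eef_pos']-R.apply(GS); return o,R,s
def show():
    o,R,s=now(); e=R.as_euler('ZYX'); print('t',round(s['time_s'],2),'scoop o',np.round(o,1),'yaw %.3f lipdown %.1f roll %.1f'%(e[0],-np.degrees(e[1]),np.degrees(e[2])),'F',np.round(s['force'],1),'grip',round(s['grip_width'],3),'tcp',np.round(s['eef_pos'],1),'j',np.round(s['joints'],2))
E
python3 - <<'E'
from plan import *
print('bowl',tri([322.8,192.6],[191,239]), onz('scene',[322.8,192.6],50),onz('top',[191,239],50))
print(GS, Rn.from_matrix(TR).as_matrix())
# grip black top triang check
R=Rs(.11,0)
p,Rt=tcp([481,-267.5,0],R); print('grasp tcp',p); print(delta(p,Rt))
p2=p-70*Rt.as_matrix()[:,2]; print('pre',p2,delta(p2,Rt)); show()
E
```

```text
bowl [473.82841662 239.96118209  41.70206168] [480.69451659 243.65418774  50.        ] [473.86867969 237.82399747  50.        ]
[  5.2984   0.     143.2888] [[ 0.          0.98481576  0.17360278]
 [ 1.          0.          0.        ]
 [ 0.          0.17360278 -0.98481576]]
grasp tcp [ 486.26637699 -266.91835065  143.2888    ]
(array([-595.9,  550.1,   88. ]), array([ -9.8 ,   2.42, -27.65]))
pre [ 474.18762923 -268.25239791  212.225903  ] (array([-601.6,  539.4,   19.1]), array([ -9.8 ,   2.42, -27.65]))
t 1.3 scoop o [163.7 499.7  91.1] yaw -0.374 lipdown -10.0 roll -0.0 F [-0.   0.1  1. ] grip 0.999 tcp [191.7 488.7 231.3] j [ 0.97  0.31  1.5  -0.    1.33 -0.22]
```

Emit:
{"api": "play_rows", "payload": {"motion": [[[-20,18,0],[0,0,0]],[[-30,27,0],[0,0,0]],[[-30,27,0],[0,0,0]],[[-30,27,0],[0,0,0]],[[-30,27,0],[0,0,0]],[[-30,27,0],[0,0,0]],[[-30,27,0],[0,0,0]],[[-30,27,0],[0,0,0]],[[-30,27,0],[0,0,0]],[[-30,27,0],[0,0,0]],[[-30,27,0],[0,0,0]],[[-30,27,0],[0,0,0]],[[-30,27,0],[0,0,0]],[[-30,27,0],[0,0,0]],[[-30,27,0],[0,0,0]],[[-30,27,0],[0,0,0]],[[-30,27,0],[0,0,0]],[[-30,27,0],[0,0,0]],[[-30,27,0],[0,0,0]],[[-20,18,0],[0,0,0]]], "fingers": 85, "squeeze": 80}}

```text
time_s: 2.97
eef_pos: [466.3, -245.1, 230.9]
ee_rot: [0.0, 0.827, 0.563, -0.0]
force: [0.1, 0.3, 0.3]
grip_width: 0.995
```

```bash
cat > go.py <<'E'
import sys
from plan import *
# go.py x y yaw lipdown z [along] : delta to scoop pose
show()
a=list(map(float,sys.argv[1:7]))
p,Rt=tcp(a[:3],Rs(a[3],a[4])); p=p-(a[5] if len(a)>5 else 0)*Rt.as_matrix()[:,2]
print('delta',*delta(p,Rt),'target',np.round(p,1))
E
python3 go.py 481 -267.5 0 .11 0 70
```

```text
t 2.97 scoop o [ 438.3 -234.1   90.7] yaw -0.376 lipdown -10.0 roll -0.0 F [0.1 0.3 0.3] grip 0.995 tcp [ 466.3 -245.1  230.9] j [-0.71  0.32  1.49 -0.    1.33 -1.9 ]
delta [-18.7  15.8  18.7] [ -9.79   2.45 -27.75] target [ 474.2 -268.3  212.2]
```

Emit:
{"api": "play_rows", "payload": {"motion": [[[-9,8,6],[0,0,0]],[[-9.7,7.8,6],[0,0,0]],[[0,0,3],[-1.96,0.49,-5.55]],[[0,0,3],[-1.96,0.49,-5.55]],[[0,0,0],[-1.96,0.49,-5.55]],[[0,0,0],[-1.96,0.49,-5.55]],[[0,0,0],[-1.96,0.49,-5.55]],[[0,0,0],[0,0,0]],[[0,0,0],[0,0,0]]]}}

```text
time_s: 3.72
eef_pos: [473.6, -264.4, 213.2]
ee_rot: [0.057, 0.665, 0.742, 0.065]
force: [-0.2, -0.6, 0.3]
grip_width: 0.997
```

```bash
python3 go.py 481 -267.5 0 .11 0 0; python3 - <<'E'
from h import *
import cv2
a=cap('scene','pics/s1.png');b=cap('top','pics/t1.png')
o=np.zeros((600,800,3),np.uint8)
o[:,:400]=cv2.resize(a[60:180,150:230],(400,600),interpolation=2); o[:,400:]=cv2.resize(b[190:310,350:430],(400,600),interpolation=2)
cv2.imwrite('pics/v1.png',o[:,:,::-1])
E
```

```text
t 3.72 scoop o [ 468.1 -264.8   69.9] yaw 0.109 lipdown -0.1 roll 0.1 F [-0.2 -0.6  0.3] grip 0.997 tcp [ 473.6 -264.4  213.2] j [-0.79  0.29  1.58  0.15  1.16 -2.52]
delta [-4.   0.1 71. ] [-0.06 -0.05 -0.06] target [ 486.3 -266.9  143.3]
```

View pics/v1.png

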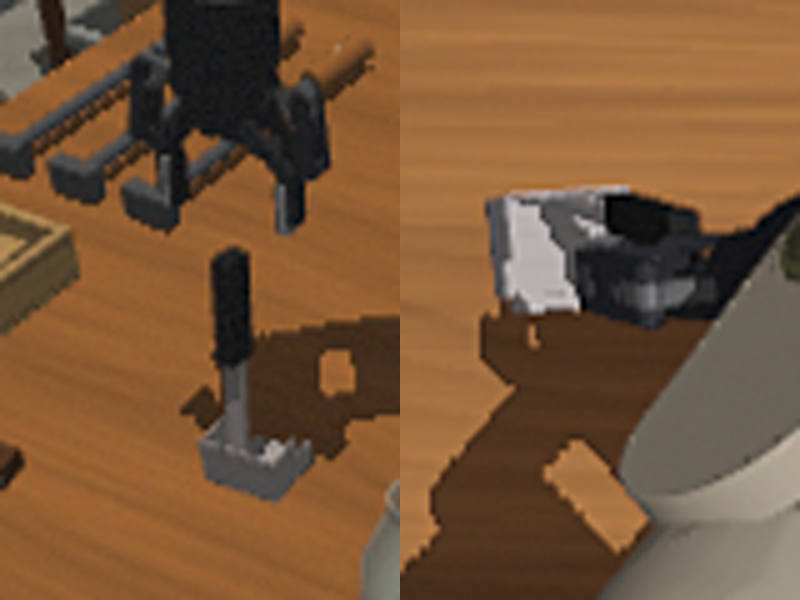

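Emit:
{"api": "play_rows", "payload": {"motion": [[[-2,0,10],[0,0,0]],[[-2,0,10],[0,0,0]],[[0,0,10],[0,0,0]],[[0,0,10],[0,0,0]],[[0,0,10],[0,0,0]],[[0,0,10],[0,0,0]],[[0,0,10],[0,0,0]],[[0,0,1],[0,0,0]],[[0,0,0],[0,0,0]]]}}

```text
time_s: 4.57
eef_pos: [486.5, -267.4, 142.7]
ee_rot: [0.057, 0.664, 0.743, 0.065]
force: [0.5, -1.5, -1.1]
grip_width: 0.995
```

```bash
python3 go.py 481 -267.5 0 .11 0 0; python3 - <<'E'
from h import *
import cv2
a=cap('scene','pics/s2.png');b=cap('top','pics/t2.png')
o=np.zeros((600,800,3),np.uint8)
o[:,:400]=cv2.resize(a[60:180,150:230],(400,600),interpolation=2); o[:,400:]=cv2.resize(b[190:310,350:430],(400,600),interpolation=2)
cv2.imwrite('pics/v2.png',o[:,:,::-1])
E
```

```text
t 4.57 scoop o [ 481.1 -267.8   -0.6] yaw 0.112 lipdown -0.0 roll 0.1 F [ 0.5 -1.5 -1.1] grip 0.995 tcp [ 486.5 -267.4  142.7] j [-0.78  0.39  1.64  0.16  1.   -2.54]
delta [ 0.5 -0.1 -0.6] [-0.04 -0.09  0.09] target [ 486.3 -266.9  143.3]
```

View pics/v2.png

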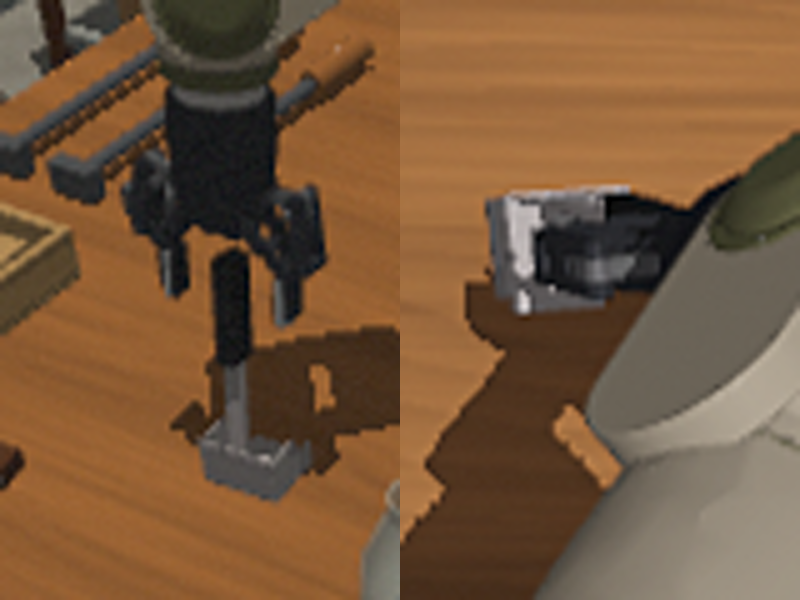

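Emit:
{"api": "play_rows", "payload": {"motion": [[[0,0,0],[0,0,0]],[[0,0,0],[0,0,0]],[[0,0,0],[0,0,0]],[[0,0,0],[0,0,0]],[[0,0,0],[0,0,0]],[[0,0,0],[0,0,0]],[[0,0,0],[0,0,0]],[[0,0,0],[0,0,0]],[[0,0,0],[0,0,0]]], "fingers": 0, "squeeze": 115}}

```text
time_s: 5.42
eef_pos: [486.7, -267.7, 143.7]
ee_rot: [0.058, 0.664, 0.743, 0.065]
force: [-0.5, 0.5, 4.6]
grip_width: 0.173
```

```bash
python3 go.py 481 -267.5 0 .11 0 0
```

```text
t 5.42 scoop o [ 4.815e+02 -2.683e+02  4.000e-01] yaw 0.112 lipdown 0.0 roll -0.0 F [-0.5  0.5  4.6] grip 0.173 tcp [ 486.7 -267.7  143.7] j [-0.78  0.39  1.64  0.16  1.   -2.54]
delta [ 0.8 -0.4  0.3] [ 0.03 -0.01  0.1 ] target [ 486.3 -266.9  143.3]
```

```bash
cat > jar.py <<'E'
import sys
from plan import *
# jar.py xj h lipdown_rel [yj]: scoop pan origin in jar frame (xj along level-in-floor x, h along the axis), tilt rel. to the jar floor (+ lip down)
JP=np.array([587,-2,34.4]); JY=.255
RJ=Rn.from_euler('z',JY)*Rn.from_euler('y',-np.radians(20))
def pose(xj,h,rel,yj=0):
    return JP+RJ.apply([xj,yj,h]), Rs(JY,20+rel)
if __name__=='__main__':
    a=list(map(float,sys.argv[1:])); o,R=pose(*a); show()
    oc,Rc,s=now(); print('now in jar frame',np.round(RJ.inv().apply(oc-JP),1),'rel tilt',round(-np.degrees((RJ.inv()*Rc).as_euler('ZYX')[1]),1))
    p,Rt=tcp(o,R); d,r=delta(p,Rt); print('delta',d,r,'tcp',np.round(p,1)); c=Rt.inv().as_matrix()
    print('jar -x in target tool',np.round(c@RJ.as_matrix()@[-1,0,0],3),'jar up',np.round(c@RJ.as_matrix()[:,2],3),'world up',np.round(c[:,2],3))
E
python3 jar.py 0 165 0
```

```text
t 5.42 scoop o [ 4.815e+02 -2.683e+02  4.000e-01] yaw 0.112 lipdown 0.0 roll -0.0 F [-0.5  0.5  4.6] grip 0.173 tcp [ 486.7 -267.7  143.7] j [-0.78  0.39  1.64  0.16  1.   -2.54]
now in jar frame [-170.7 -231.1   25.9] rel tilt -19.8
delta [ 238.5   61.2 -174.3] [-19.93   2.83  -7.75] tcp [489.8 -27.3 325.9]
jar -x in target tool [-0.    -0.985 -0.174] jar up [ 0.     0.174 -0.985] world up [ 0.     0.5   -0.866]
```

Emit:
{"api": "play_rows", "payload": {"motion": [[[0,2,-12],[0,0,0]],[[0,5,-27],[0,0,0]],[[0,5,-27],[0,0,0]],[[0,5,-27],[0,0,0]],[[0,5,-27],[0,0,0]],[[0,5,-27],[0,0,0]],[[0,5,-27],[0,0,0]],[[24,3,0],[0,0,0]],[[31,4,0],[0,0,0]],[[31,4,0],[0,0,0]],[[31,4,0],[0,0,0]],[[31,4,0],[0,0,0]],[[31,4,0],[0,0,0]],[[31,4,0],[0,0,0]],[[28.5,3,0],[0,0,0]],[[0,0,0],[-5,0.7,-1.95]],[[0,0,0],[-5,0.7,-1.95]],[[0,0,0],[-5,0.7,-1.95]],[[0,0,0],[-5,0.7,-1.95]],[[0,0,0],[0,0,0]]]}}

```text
time_s: 7.08
eef_pos: [489.1, -27.2, 324.2]
ee_rot: [0.158, 0.59, 0.764, 0.206]
force: [0.2, 0.6, -2.1]
grip_width: 0.175
```

```bash
python3 jar.py 0 165 0; python3 - <<'E'
from fit import *
from jar import *
oc,Rc,s=now(); v=[]
for n in('scene','top'):
    im=cap(n,f'pics/{n}3.png')[:,:,::-1].copy(); im=cv2.resize(im,None,fx=S,fy=S,interpolation=2)
    for q in scoop_parts():
        q=Rc.apply(q)+oc; k=np.zeros(im.shape[:2],np.uint8);fill(k,n,q); cv2.drawContours(im,cv2.findContours(k,0,2)[0],-1,(0,0,255),1)
    for h,r in((106,64),(106,58),(0,66)):
        q=RJ.apply(circ(np.array([0,0,h]),np.array([0,0,1.]),r))+JP
        q=P(n)@np.c_[q,np.ones(len(q))].T; cv2.polylines(im,[(q[:2]/q[2]*S).T.astype(np.int32)],True,(255,0,0),1)
    c=proj(n,JP+[-30,0,70])*S; x,y=np.int32(c); v.append(im[y-300:y+300,x-200:x+200])
cv2.imwrite('pics/v3.png',np.hstack(v))
E
```

```text
t 7.08 scoop o [531.9 -15.9 187.8] yaw 0.256 lipdown 20.1 roll 0.1 F [ 0.2  0.6 -2.1] grip 0.175 tcp [489.1 -27.2 324.2] j [-0.48 -0.08  1.79  0.4   1.06 -2.44]
now in jar frame [ -1.    0.5 163.6] rel tilt 0.1
delta [-0.3  1.4 -1.2] [ 0.08 -0.07  0.02] tcp [489.8 -27.3 325.9]
jar -x in target tool [-0.    -0.985 -0.174] jar up [ 0.     0.174 -0.985] world up [ 0.     0.5   -0.866]
```

View pics/v3.png

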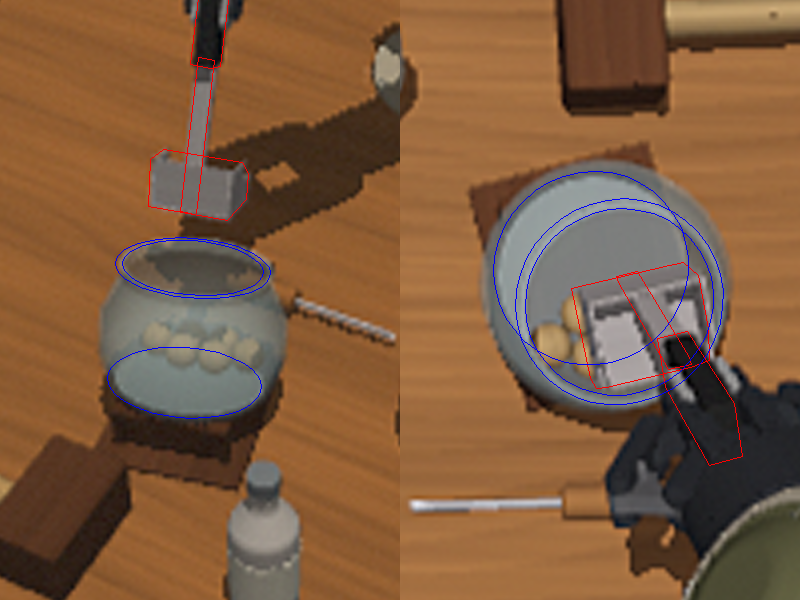

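```bash
python3 - <<'E'
from fit import *
from jar import *
for n in('top','scene'):
    for h,r in((106,64),):
        q=RJ.apply(circ(np.array([0,0,h]),np.array([0,0,1.]),r))+JP
        q=P(n)@np.c_[q,np.ones(len(q))].T; q=(q[:2]/q[2]*4).T; print(n,h,r,q.min(0),q.max(0))
n0=RJ.as_matrix()[:,2]
C=-np.array(ctrl.get_calibration('top')['R']).T@np.array(ctrl.get_calibration('top')['t'])
for c in [(175,270),(215,280),(258,268),(205,237),(248,224),(292,237)]:
    px=[(c[0]+920)/4,(c[1]+600)/4]; X=onz('top',px,0); d=X-C; t=((JP+15*n0-C)@n0)/(d@n0); print(np.round(RJ.inv().apply(C+t*d-JP),1))
E
```

```text
top 106 64 [1057.47007176  722.94149685] [1265.1219248   928.63062214]
scene 106 64 [904.32297246 611.87767812] [1059.40100302  672.71480566]
[-41.3  37.7  15. ]
[-54.5  13.1  15. ]
[-53.5 -16.8  15. ]
[-24.2  13.6  15. ]
[-22.4 -16.3  15. ]
[-38.2 -43.4  15. ]
```

Emit:
{"api": "play_rows", "payload": {"motion": [[[-0.5,-1.2,10],[0,0,0]],[[0,-2.4,20.5],[0,0,0]],[[0,-2.4,20.5],[0,0,0]],[[0,-2.4,20.5],[0,0,0]],[[0,-2.4,20.5],[0,0,0]],[[0,-1.2,10],[0,0,0]],[[0,0,0],[0,0,0]]]}}

```text
time_s: 7.77
eef_pos: [530.1, -16.7, 229.2]
ee_rot: [0.156, 0.591, 0.765, 0.204]
force: [-0.1, 0.4, -1.5]
grip_width: 0.174
```

```bash
python3 jar.py 24 18 3
```

```text
t 7.77 scoop o [572.2  -5.3  92.6] yaw 0.256 lipdown 19.8 roll 0.1 F [-0.1  0.4 -1.5] grip 0.174 tcp [530.1 -16.7 229.2] j [-0.41  0.09  1.87  0.44  0.81 -2.48]
now in jar frame [ 5.6  0.5 59.9] rel tilt -0.2
delta [-0.2  3.1 42.9] [-3.21 -0.17  0.01] tcp [553.4 -10.8 193.5]
jar -x in target tool [-0.    -0.974 -0.225] jar up [-0.     0.225 -0.974] world up [ 0.     0.545 -0.839]
```

Emit:
{"api": "play_rows", "payload": {"motion": [[[0,5,9],[0,0,0]],[[0,5,9],[0,0,0]],[[0,0,9],[-1.6,0,0]],[[0,-3,8],[-1.6,0,0]],[[0,-3.5,7.5],[0,0,0]],[[0,0,0],[0,0,0]]]}}

```text
time_s: 8.27
eef_pos: [554.2, -10.9, 195.1]
ee_rot: [0.174, 0.586, 0.759, 0.226]
force: [-0.1, 0.3, -2.0]
grip_width: 0.17
```

```bash
python3 jar.py 21 3.5 3
```

```text
t 8.27 scoop o [603.8   2.2  61.2] yaw 0.255 lipdown 23.1 roll 0.1 F [-0.1  0.3 -2. ] grip 0.17 tcp [554.2 -10.9 195.1] j [-0.39  0.17  1.9   0.56  0.67 -2.59]
now in jar frame [25.5 -0.2 19.2] rel tilt 3.1
delta [ 0.3 -7.7 14.4] [ 0.11 -0.07  0.  ] tcp [555.5 -10.2 178.8]
jar -x in target tool [-0.    -0.974 -0.225] jar up [-0.     0.225 -0.974] world up [ 0.     0.545 -0.839]
```

Emit:
{"api": "play_rows", "payload": {"motion": [[[0,-2.6,5],[0,0,0]],[[0,-2.6,5],[0,0,0]],[[0,-2.5,4.4],[0,0,0]],[[0,0,0],[0,0,0]]]}}

```text
time_s: 8.6
eef_pos: [555.4, -10.6, 179.1]
ee_rot: [0.174, 0.586, 0.759, 0.226]
force: [0.3, 0.1, -2.0]
grip_width: 0.175
```

```bash
python3 jar.py 20 1 3
```

```text
t 8.6 scoop o [605.2   2.5  45.3] yaw 0.256 lipdown 23.2 roll 0.0 F [ 0.3  0.1 -2. ] grip 0.175 tcp [555.4 -10.6 179.1] j [-0.39  0.2   1.92  0.59  0.63 -2.63]
now in jar frame [21.4 -0.2  3.8] rel tilt 3.2
delta [ 0.3 -1.6  2.5] [ 0.16 -0.05  0.02] tcp [555.4 -10.2 176.1]
jar -x in target tool [-0.    -0.974 -0.225] jar up [-0.     0.225 -0.974] world up [ 0.     0.545 -0.839]
```

Emit:
{"api": "play_rows", "payload": {"motion": [[[0,-0.3,1],[0,0,0]],[[0,-0.2,1],[0,0,0]],[[0,0,0],[0,0,0]]]}}

```text
time_s: 8.85
eef_pos: [556.7, -10.6, 179.0]
ee_rot: [0.175, 0.585, 0.758, 0.227]
force: [-4.2, -0.3, 5.5]
grip_width: 0.17
```

```bash
python3 jar.py 20 1 3
```

```text
t 8.85 scoop o [606.9   2.3  45.3] yaw 0.256 lipdown 23.3 roll -0.1 F [-4.2 -0.3  5.5] grip 0.17 tcp [556.7 -10.6 179. ] j [-0.39  0.2   1.91  0.59  0.63 -2.63]
now in jar frame [22.8 -0.8  3.3] rel tilt 3.3
delta [ 0.7 -2.5  1.7] [0.3  0.02 0.07] tcp [555.4 -10.2 176.1]
jar -x in target tool [-0.    -0.974 -0.225] jar up [-0.     0.225 -0.974] world up [ 0.     0.545 -0.839]
```

Emit:
{"api": "play_rows", "payload": {"motion": [[[0,-2.8,-1.2],[0,0,0]],[[0,-3.9,-0.9],[0,0,0]],[[0,-3.9,-0.9],[0,0,0]],[[0,-3.9,-0.9],[0,0,0]],[[0,-3.9,-0.9],[0,0,0]],[[0,-2,-0.4],[0,0,0]],[[0,0,0],[0,0,0]]]}}

```text
time_s: 9.43
eef_pos: [536.9, -15.9, 171.7]
ee_rot: [0.175, 0.586, 0.758, 0.226]
force: [-1.2, -0.6, 3.5]
grip_width: 0.172
```

```bash
python3 jar.py -20 3 3;  python3 - <<'E'
from h import *
cap('scene','pics/s4.png');cap('top','pics/t4.png')
E
```

```text
t 9.43 scoop o [587.1  -3.   38. ] yaw 0.255 lipdown 23.3 roll -0.1 F [-1.2 -0.6  3.5] grip 0.172 tcp [536.9 -15.9 171.7] j [-0.42  0.17  1.97  0.63  0.62 -2.7 ]
now in jar frame [ 1.1 -1.   3.4] rel tilt 3.3
delta [  0.9 -19.9  -4.3] [0.29 0.04 0.03] tcp [518.4 -19.9 164.3]
jar -x in target tool [-0.    -0.974 -0.225] jar up [-0.     0.225 -0.974] world up [ 0.     0.545 -0.839]
```

Emit:
{"api": "play_rows", "payload": {"motion": [[[0.3,-2.9,-0.8],[0,0,0]],[[0.3,-2.9,-0.7],[0,0,0]],[[0.3,-2.9,-0.7],[0,0,0]],[[0,-2.9,-0.7],[0,0,0]],[[0,-2.9,-0.7],[0,0,0]],[[0,0,0],[0,0,0]]]}}

```text
time_s: 10.03
eef_pos: [524.6, -18.3, 168.3]
ee_rot: [0.177, 0.586, 0.758, 0.228]
force: [8.7, 5.8, 5.3]
grip_width: 0.173
```

```bash
python3 jar.py -26 3 2;  python3 - <<'E'
from h import *
cap('scene','pics/s5.png');b=cap('top','pics/t5.png'); a=cap('scene','pics/s5.png')
o=np.hstack([cv2.resize(x,(400,520),interpolation=2) for x in (a[140:218,215:275],b[175:253,255:315])])
cv2.imwrite('pics/v5.png',o[:,:,::-1])
E
```

```text
t 10.03 scoop o [575.4  -5.3  34.8] yaw 0.255 lipdown 23.5 roll -0.1 F [8.7 5.8 5.3] grip 0.173 tcp [524.6 -18.3 168.3] j [-0.44  0.15  2.01  0.66  0.61 -2.74]
now in jar frame [-11.2  -0.2   4.5] rel tilt 3.5
delta [  0.  -10.9  -1.1] [1.54 0.08 0.01] tcp [515.2 -20.7 163.2]
jar -x in target tool [ 0.    -0.978 -0.208] jar up [ 0.     0.208 -0.978] world up [ 0.     0.53  -0.848]
```

View pics/v5.png

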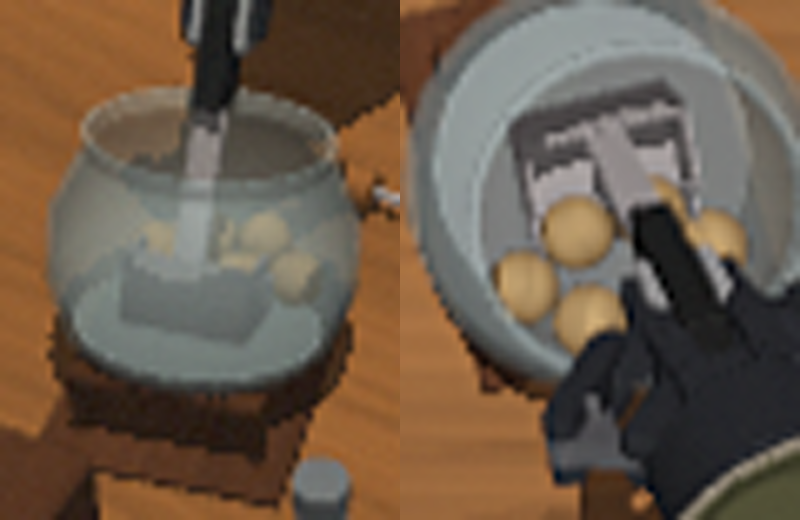

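Emit:
{"api": "play_rows", "payload": {"motion": [[[2.5,-0.8,-0.2],[0,0,0]],[[-2.5,-0.8,-0.2],[0,0,0]],[[-2.5,-0.8,-0.2],[0,0,0]],[[2.5,-0.8,-0.2],[0,0,0]],[[0,0,0],[0,0,0]]]}}

```text
time_s: 10.6
eef_pos: [521.7, -20.4, 167.0]
ee_rot: [0.178, 0.586, 0.758, 0.227]
force: [3.8, -1.9, 6.6]
grip_width: 0.172
```

```bash
python3 jar.py -26 3 2
```

```text
t 10.6 scoop o [572.5  -7.9  33.5] yaw 0.255 lipdown 23.5 roll -0.3 F [ 3.8 -1.9  6.6] grip 0.172 tcp [521.7 -20.4 167. ] j [-0.44  0.15  2.02  0.66  0.61 -2.75]
now in jar frame [-14.9  -2.1   4.5] rel tilt 3.5
delta [ 1.4 -7.5 -0.3] [1.5  0.28 0.05] tcp [515.2 -20.7 163.2]
jar -x in target tool [ 0.    -0.978 -0.208] jar up [ 0.     0.208 -0.978] world up [ 0.     0.53  -0.848]
```

Emit:
{"api": "play_rows", "payload": {"motion": [[[2.5,-1,-0.2],[0,0,0]],[[1.5,-1,-0.2],[0,0,0]],[[-3,-1,-0.2],[0,0,0]],[[-2,-1,-0.2],[0,0,0]],[[2.5,-1,-0.2],[0,0,0]],[[0,0,0],[0,0,0]]]}}

```text
time_s: 11.1
eef_pos: [517.9, -21.1, 166.1]
ee_rot: [0.18, 0.586, 0.757, 0.227]
force: [9.3, -3.8, 5.4]
grip_width: 0.169
```

```bash
python3 jar.py -26 3 2;  python3 - <<'E'
from h import *
b=cap('top','pics/t6.png'); a=cap('scene','pics/s6.png')
o=np.hstack([cv2.resize(x,(400,520),interpolation=2) for x in (a[140:218,215:275],b[175:253,255:315])])
cv2.imwrite('pics/v6.png',o[:,:,::-1])
E
```

```text
t 11.1 scoop o [569.2  -8.9  32.8] yaw 0.254 lipdown 23.7 roll -0.4 F [ 9.3 -3.8  5.4] grip 0.169 tcp [517.9 -21.1 166.1] j [-0.45  0.14  2.03  0.67  0.6  -2.77]
now in jar frame [-18.4  -2.2   5. ] rel tilt 3.7
delta [ 1.1 -3.8  1. ] [1.67 0.46 0.01] tcp [515.2 -20.7 163.2]
jar -x in target tool [ 0.    -0.978 -0.208] jar up [ 0.     0.208 -0.978] world up [ 0.     0.53  -0.848]
```

View pics/v6.png

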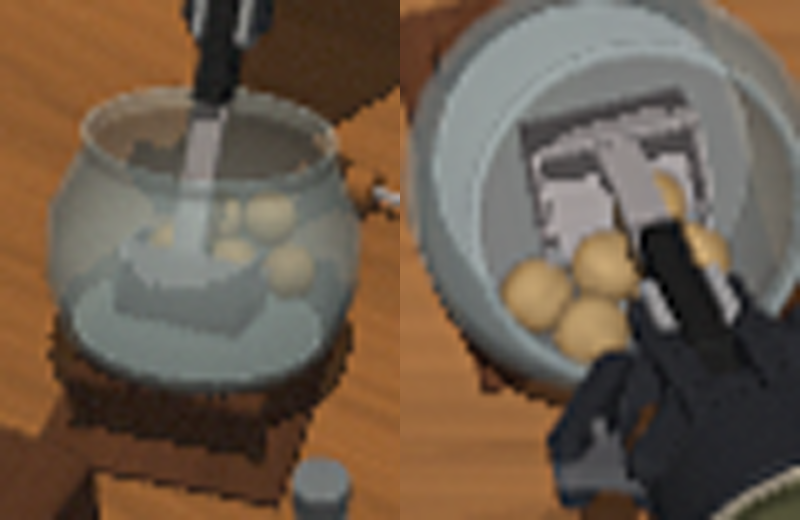

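```bash
cat > path.py <<'E'
from jar import *
def rows(keys,ns,start=None,log=True):
    """keys: list of (o,R scoop pose). prints per-row tool deltas from the current measured pose"""
    s=ctrl.sense(); q=s['ee_rot']; p0=s['eef_pos']; R0=Rn.from_quat([q[1],q[2],q[3],q[0]])
    for (o,R),n in zip(keys,ns):
        p1,R1=tcp(o,R); rv=(R0.inv()*R1).as_rotvec(); pr,Rr=p0,R0; oc=p0-(R0*Rn.from_matrix(TR).inv()).apply(GS)
        for i in range(1,n+1):
            Ra=R0*Rn.from_rotvec(rv*i/n); oi=oc+(np.array(o)-oc)*i/n; pa=oi+(Ra*Rn.from_matrix(TR).inv()).apply(GS)
            d=Rr.inv().apply(pa-pr); r=(Rr.inv()*Ra).as_rotvec(degrees=True); print([np.round(d,1).tolist(),np.round(r,2).tolist()],end=', '); pr,Rr=pa,Ra
        print(' | |d|max',round(np.linalg.norm(d),1)); p0,R0=pr,Rr
def back(xb,hb,rel,yj=-1):
    t=np.radians(-rel); return pose(xb-31*np.cos(t),hb+31*np.sin(t),rel,yj)
E
python3 - <<'E'
from path import *
show()
rows([back(12,4,-5),back(12,5,-14),back(8,15,-23),back(4,32,-32)],[2,2,2,3])
E
```

```text
t 11.2 scoop o [569.2  -8.9  32.8] yaw 0.254 lipdown 23.7 roll -0.4 F [10.  -3.3  5. ] grip 0.172 tcp [518.  -21.1 166.1] j [-0.45  0.14  2.03  0.67  0.6  -2.77]
[[0.0, 10.5, 1.7], [4.33, 0.22, -0.01]], [[0.0, 10.4, 1.8], [4.33, 0.22, -0.01]],  | |d|max 10.5
[[0.0, 11.6, -0.1], [4.5, -0.0, 0.0]], [[-0.0, 11.3, -0.1], [4.5, 0.0, -0.0]],  | |d|max 11.3
[[-0.0, 9.2, -4.4], [4.5, -0.0, -0.0]], [[0.0, 8.6, -4.3], [4.5, 0.0, 0.0]],  | |d|max 9.6
[[0.0, 5.1, -5.0], [3.0, 0.0, 0.0]], [[-0.0, 4.8, -4.9], [3.0, -0.0, 0.0]], [[0.0, 4.4, -4.8], [3.0, 0.0, -0.0]],  | |d|max 6.5
```

Emit:
{"api": "play_rows", "payload": {"motion": [[[0,5.2,0.9],[2.17,0.1,0]],[[0,5.2,0.9],[2.17,0.1,0]],[[0,5.2,0.9],[2.17,0.1,0]],[[0,5.2,0.9],[2.17,0.1,0]],[[0,5.8,0],[2.25,0,0]],[[0,5.8,0],[2.25,0,0]],[[0,5.7,0],[2.25,0,0]],[[0,5.6,-0.1],[2.25,0,0]]]}}

```text
time_s: 11.87
eef_pos: [555.7, -8.7, 179.3]
ee_rot: [0.081, 0.605, 0.785, 0.108]
force: [2.7, -0.3, -0.8]
grip_width: 0.169
```

```bash
python3 - <<'E'
from path import *
show(); o,R,s=now(); print(RJ.inv().apply(o-JP), RJ.inv().apply(o+R.apply([31,0,0])-JP))
rows([back(9,15,-23),back(5,32,-32),back(3,60,-34)],[4,6,6])
E
```

```text
t 11.87 scoop o [563.8  -5.9  36.1] yaw 0.258 lipdown 5.5 roll 0.3 F [ 2.7 -0.3 -0.8] grip 0.169 tcp [555.7  -8.7 179.3] j [-0.29  0.3   1.69  0.18  0.93 -2.22]
[-21.38458086   2.07107071   9.63084244] [8.63392755 2.16659171 1.89262375]
[[-0.6, 5.3, -3.2], [2.14, -0.07, 0.04]], [[-0.6, 5.2, -3.2], [2.14, -0.07, 0.04]], [[-0.6, 5.0, -3.2], [2.14, -0.07, 0.04]], [[-0.6, 4.8, -3.2], [2.14, -0.07, 0.04]],  | |d|max 5.8
[[0.0, 2.6, -2.6], [1.5, 0.0, -0.0]], [[-0.0, 2.5, -2.5], [1.5, 0.0, 0.0]], [[-0.0, 2.4, -2.5], [1.5, 0.0, -0.0]], [[-0.0, 2.3, -2.5], [1.5, 0.0, 0.0]], [[0.0, 2.2, -2.4], [1.5, 0.0, -0.0]], [[-0.0, 2.1, -2.4], [1.5, 0.0, 0.0]],  | |d|max 3.2
[[0.0, -1.2, -4.2], [0.33, -0.0, 0.0]], [[-0.0, -1.2, -4.2], [0.33, 0.0, -0.0]], [[0.0, -1.3, -4.2], [0.33, -0.0, -0.0]], [[0.0, -1.3, -4.2], [0.33, -0.0, 0.0]], [[-0.0, -1.3, -4.2], [0.33, -0.0, 0.0]], [[0.0, -1.3, -4.1], [0.33, 0.0, 0.0]],  | |d|max 4.4
```

Emit:
{"api": "play_rows", "payload": {"motion": [[[-0.3,5.3,-3.2],[2.14,0,0]],[[-0.3,5.2,-3.2],[2.14,0,0]],[[-0.3,5.0,-3.2],[2.14,0,0]],[[-0.3,4.8,-3.2],[2.14,0,0]],[[0,2.6,-2.6],[1.5,0,0]],[[0,2.5,-2.5],[1.5,0,0]],[[0,2.4,-2.5],[1.5,0,0]],[[0,2.3,-2.5],[1.5,0,0]],[[0,2.2,-2.4],[1.5,0,0]],[[0,2.1,-2.4],[1.5,0,0]],[[0,0,0],[0,0,0]]]}}

```text
time_s: 12.78
eef_pos: [584.7, -1.8, 210.8]
ee_rot: [-0.014, 0.609, 0.793, -0.013]
force: [0.2, -0.6, -1.7]
grip_width: 0.171
```

```bash
python3 - <<'E'
from path import *
show(); o,R,s=now(); print(RJ.inv().apply(o-JP), RJ.inv().apply(o+R.apply([31,0,0])-JP))
rows([back(3,70,-34),back(0,170,-34)],[7,8])
for k in('scene','top'):
  cap(k,f'pics/{k}7.png'); r=ctrl.spot_in(k,'ball0'); print(k,[(np.round(np.array(x['position'])*[512,384],1).tolist(),round(x['p'],2)) for x in r], proj(k,o+R.apply([10,0,18])))
a=cv2.imread('pics/scene7.png');b=cv2.imread('pics/top7.png')
cv2.imwrite('pics/v7.png',np.hstack([cv2.resize(x,(400,520),interpolation=2) for x in (a[140:218,215:275],b[175:253,255:315])]))
E
```

```text
t 12.78 scoop o [550.4 -10.   71.8] yaw 0.261 lipdown -12.1 roll 0.4 F [ 0.2 -0.6 -1.7] grip 0.171 tcp [584.7  -1.8 210.8] j [-0.2   0.48  1.31 -0.01  1.39 -2.03]
[-22.37606904   1.45504826  47.93580097] [ 3.87810508  1.63878386 31.45294374]
[[-0.2, -1.5, -5.1], [0.27, -0.05, 0.04]], [[-0.2, -1.5, -5.0], [0.27, -0.05, 0.04]], [[-0.2, -1.6, -5.0], [0.27, -0.05, 0.04]], [[-0.2, -1.6, -5.0], [0.27, -0.05, 0.04]], [[-0.2, -1.6, -5.0], [0.27, -0.05, 0.04]], [[-0.2, -1.6, -5.0], [0.27, -0.05, 0.04]], [[-0.2, -1.7, -5.0], [0.27, -0.05, 0.04]],  | |d|max 5.3
[[-0.0, -5.4, -11.3], [0.0, 0.0, 0.0]], [[-0.0, -5.4, -11.3], [0.0, 0.0, 0.0]], [[-0.0, -5.4, -11.3], [0.0, 0.0, 0.0]], [[-0.0, -5.4, -11.3], [0.0, 0.0, 0.0]], [[-0.0, -5.4, -11.3], [0.0, 0.0, -0.0]], [[0.0, -5.4, -11.3], [-0.0, 0.0, -0.0]], [[0.0, -5.4, -11.3], [-0.0, -0.0, -0.0]], [[0.0, -5.4, -11.3], [0.0, 0.0, 0.0]],  | |d|max 12.5
scene [] [245.3413976  173.03924379]
top [] [286.93450624 204.45756546]
```

View pics/v7.png

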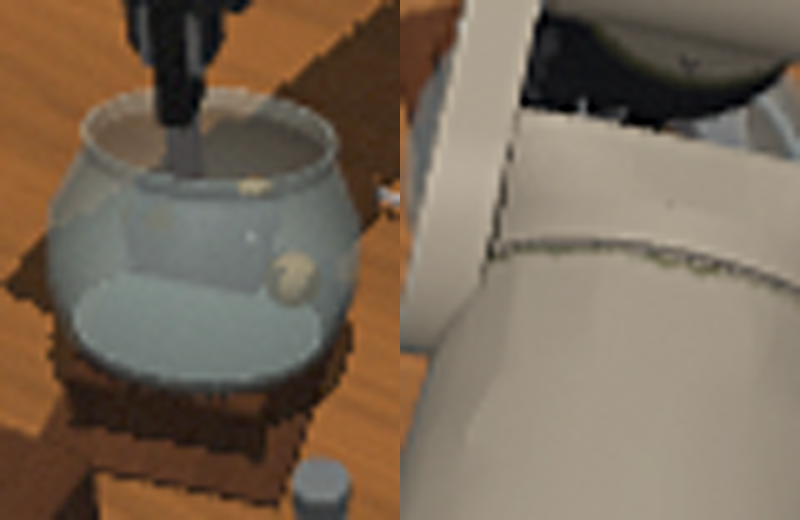

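```bash
python3 - <<'E'
from path import *
rows([back(9,50,-34,0),back(10,72,-34,0)],[4,4])
E
```

```text
[[-0.1, 0.8, -4.7], [0.49, -0.09, 0.06]], [[-0.2, 0.8, -4.7], [0.49, -0.09, 0.06]], [[-0.2, 0.7, -4.7], [0.49, -0.09, 0.06]], [[-0.2, 0.7, -4.7], [0.49, -0.09, 0.06]],  | |d|max 4.8
[[0.0, -2.0, -5.1], [0.0, 0.0, 0.0]], [[0.0, -2.0, -5.1], [0.0, 0.0, 0.0]], [[-0.0, -2.0, -5.1], [-0.0, 0.0, -0.0]], [[0.0, -2.0, -5.1], [-0.0, -0.0, -0.0]],  | |d|max 5.5
```

Emit:
{"api": "play_rows", "payload": {"motion": [[[-0.2,0.8,-4.7],[0.5,0,0]],[[-0.2,0.8,-4.7],[0.5,0,0]],[[-0.2,0.7,-4.7],[0.5,0,0]],[[-0.2,0.7,-4.7],[0.5,0,0]],[[0,-2,-5.1],[0,0,0]],[[0,-2,-5.1],[0,0,0]],[[0,-2,-5.1],[0,0,0]],[[0,-2,-5.1],[0,0,0]],[[0,0,0],[0,0,0]]]}}

```text
time_s: 13.73
eef_pos: [582.3, -3.8, 252.6]
ee_rot: [-0.023, 0.609, 0.792, -0.025]
force: [-0.8, -0.6, -1.0]
grip_width: 0.175
```

```bash
python3 - <<'E'
from path import *
show(); o,R,s=now(); print(RJ.inv().apply(o+R.apply([31,0,0])-JP))
rows([back(8,100,-34,0),back(0,190,-34,0)],[5,7])
for k in('scene',):
  cap(k,f'pics/{k}8.png'); r=ctrl.spot_in(k,'ball0'); print(k,[(np.round(np.array(x['position'])*[512,384],1).tolist(),round(x['p'],2)) for x in r], proj(k,o+R.apply([10,0,18])))
a=cv2.imread('pics/scene8.png')
cv2.imwrite('pics/v8.png',cv2.resize(a[130:218,205:285],(545,600),interpolation=2))
E
```

```text
t 13.73 scoop o [543.9 -13.3 114.8] yaw 0.260 lipdown -13.9 roll 0.3 F [-0.8 -0.6 -1. ] grip 0.175 tcp [582.3  -3.8 252.6] j [-0.2   0.47  1.22 -0.03  1.52 -2.02]
[11.35295352  0.0979384  73.45338022]
[[0.1, -2.7, -4.6], [0.02, -0.05, 0.05]], [[0.1, -2.7, -4.6], [0.02, -0.05, 0.05]], [[0.1, -2.7, -4.6], [0.02, -0.05, 0.05]], [[0.1, -2.7, -4.6], [0.02, -0.05, 0.05]], [[0.1, -2.7, -4.6], [0.02, -0.05, 0.05]],  | |d|max 5.3
[[-0.0, -6.3, -11.3], [0.0, 0.0, 0.0]], [[0.0, -6.3, -11.3], [-0.0, 0.0, 0.0]], [[-0.0, -6.3, -11.3], [0.0, 0.0, 0.0]], [[-0.0, -6.3, -11.3], [-0.0, 0.0, 0.0]], [[-0.0, -6.3, -11.3], [0.0, 0.0, -0.0]], [[-0.0, -6.3, -11.3], [-0.0, 0.0, -0.0]], [[0.0, -6.3, -11.3], [0.0, 0.0, 0.0]],  | |d|max 12.9
scene [] [245.02073064 162.28628374]
```

View pics/v8.png

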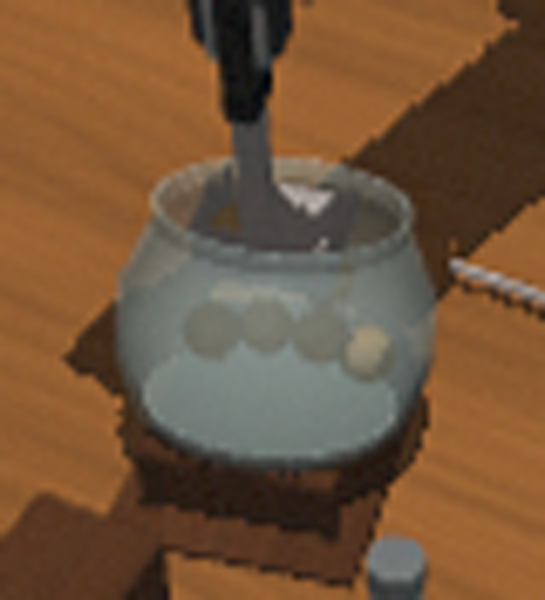

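Emit:
{"api": "play_rows", "payload": {"motion": [[[0,-2.7,-4.6],[0,0,0]],[[0,-2.7,-4.6],[0,0,0]],[[0,-2.7,-4.6],[0,0,0]],[[0,-2.7,-4.6],[0,0,0]],[[0,-4,-7.5],[0,0,0]],[[0,-5,-9],[0,0,0]],[[0,-5,-9],[0,0,0]],[[0,-5,-9],[0,0,0]],[[0,-5,-9],[0,0,0]],[[0,-5,-9],[0,0,0]],[[0,-4,-7],[0,0,0]],[[0,-2,-4],[0,0,0]],[[0,0,0],[0,0,0]]]}}

```text
time_s: 14.92
eef_pos: [543.7, -14.5, 337.1]
ee_rot: [-0.023, 0.609, 0.792, -0.026]
force: [0.6, -0.1, -1.0]
grip_width: 0.17
```

```bash
python3 - <<'E'
from path import *
show(); o,R,s=now(); print(RJ.inv().apply(o+R.apply([31,0,0])-JP))
for k in('scene','top'):
  cap(k,f'pics/{k}9.png'); r=ctrl.spot_in(k,'ball0'); print(k,[(np.round(np.array(x['position'])*[512,384],1).tolist(),round(x['p'],2)) for x in r], proj(k,o+R.apply([14,15,17])), proj(k,o+R.apply([14,-15,17])))
a=cv2.imread('pics/scene9.png');b=cv2.imread('pics/top9.png')
x,y=np.int32(proj('scene',o+R.apply([0,0,20]))); u,v=np.int32(proj('top',o+R.apply([0,0,20])))
A=a[y-25:y+65,x-35:x+40]; B=b[v-45:v+45,u-35:u+40]
cv2.imwrite('pics/v9.png',np.hstack([cv2.resize(z,(400,480),interpolation=2) for z in (A,B)]))
for y in (.46,):
  Rb=Rs(y,-14); rows([([505,238,190],Rb)],[16])
E
```

```text
t 14.92 scoop o [505.3 -24.  199.3] yaw 0.260 lipdown -13.9 roll 0.3 F [ 0.6 -0.1 -1. ] grip 0.17 tcp [543.7 -14.5 337.1] j [-0.23  0.35  1.18 -0.03  1.68 -2.06]
[  2.60083459  -0.51934445 166.64439805]
scene [] [251.8079803  136.40234539] [242.87010722 134.91633556]
top [([302.3, 212.6], 0.58)] [291.26402967 217.23532758] [304.1980317  214.05057228]
[[16.4, 4.2, 0.3], [-0.0, -0.07, -0.72]], [[16.3, 4.4, 0.3], [-0.0, -0.07, -0.72]], [[16.3, 4.6, 0.2], [-0.0, -0.07, -0.72]], [[16.2, 4.8, 0.2], [-0.0, -0.07, -0.72]], [[16.1, 5.0, 0.2], [-0.0, -0.07, -0.72]], [[16.1, 5.2, 0.2], [-0.0, -0.07, -0.72]], [[16.0, 5.4, 0.2], [-0.0, -0.07, -0.72]], [[15.9, 5.6, 0.1], [-0.0, -0.07, -0.72]], [[15.9, 5.8, 0.1], [-0.0, -0.07, -0.72]], [[15.8, 6.0, 0.1], [-0.0, -0.07, -0.72]], [[15.7, 6.2, 0.1], [-0.0, -0.07, -0.72]], [[15.6, 6.3, 0.1], [-0.0, -0.07, -0.72]], [[15.6, 6.5, 0.0], [-0.0, -0.07, -0.72]], [[15.5, 6.7, 0.0], [-0.0, -0.07, -0.72]], [[15.4, 6.9, 0.0], [-0.0, -0.07, -0.72]], [[15.3, 7.1, -0.0], [-0.0, -0.07, -0.72]],  | |d|max 16.9
```

View pics/v9.png

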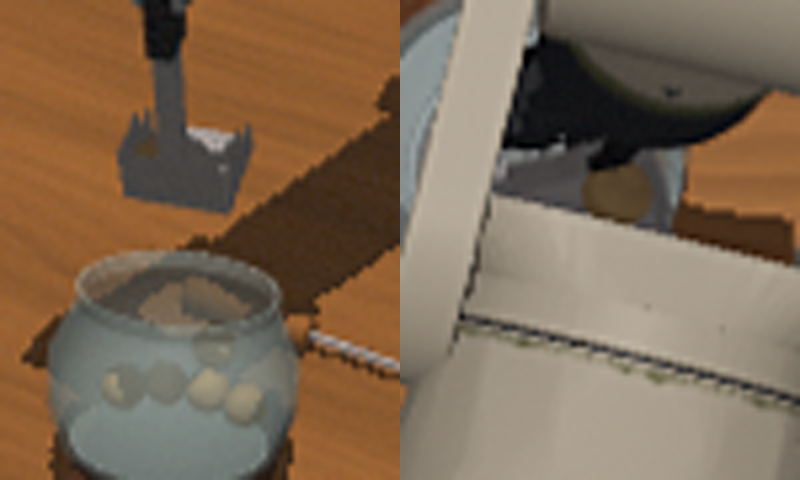

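```bash
python3 - <<'E'
from path import *
o,R,s=now(); x,y=np.int32(proj('scene',o+R.apply([0,0,20]))); px=(int(x-35+40),int(y-25+64.7)); print(px)
for f in('scene0','scene9'):
    a=cv2.imread(f'pics/{f}.png'); print(f); print(a[px[1]-4:px[1]+5:2,px[0]-6:px[0]+8:2,::-1].tolist())
n0=RJ.as_matrix()[:,2]
# where would such a pixel lie: ball on the -x wall on top of row? project candidates
for c in [(-55,13,15),(-53,-17,15),(-41,38,15),(-38,-43,15),(-60,0,40),(-60,15,40),(-56,25,40),(-24,13,15)]: print(c,np.round(proj('scene',JP+RJ.apply(c)),1),np.round(proj('top',JP+RJ.apply(c)),1))
E
```

```text
(253, 171)
scene0
[[[129, 125, 111], [130, 123, 110], [127, 120, 106], [121, 121, 111], [101, 103, 99], [93, 95, 91], [95, 97, 93]], [[121, 122, 111], [122, 121, 112], [120, 119, 109], [116, 113, 104], [114, 112, 103], [115, 112, 101], [117, 116, 108]], [[142, 142, 133], [138, 142, 131], [138, 140, 130], [133, 135, 127], [135, 134, 124], [131, 130, 119], [124, 125, 116]], [[147, 148, 138], [146, 148, 134], [142, 143, 131], [136, 139, 130], [134, 138, 127], [131, 133, 122], [127, 128, 118]], [[152, 145, 124], [128, 136, 131], [133, 137, 127], [148, 144, 123], [126, 131, 124], [134, 136, 126], [131, 132, 121]]]
scene9
[[[134, 126, 113], [136, 128, 115], [115, 109, 93], [113, 113, 103], [99, 99, 92], [96, 99, 94], [95, 98, 94]], [[112, 117, 111], [99, 100, 89], [97, 95, 82], [94, 92, 80], [95, 92, 82], [106, 107, 102], [106, 112, 106]], [[130, 137, 132], [120, 122, 113], [123, 122, 113], [123, 124, 113], [140, 138, 119], [116, 121, 113], [112, 119, 112]], [[134, 142, 140], [128, 135, 128], [118, 121, 109], [125, 124, 110], [121, 122, 109], [120, 126, 120], [115, 120, 115]], [[127, 135, 126], [129, 137, 131], [150, 144, 125], [126, 126, 115], [121, 127, 124], [117, 126, 120], [128, 131, 122]]]
(-55, 13, 15) [252.  179.2] [283.8 220.2]
(-53, -17, 15) [243.7 177.8] [294.5 216.8]
(-41, 38, 15) [257.7 182.2] [273.6 217.4]
(-38, -43, 15) [235.4 178.1] [302.8 209.2]
(-60, 0, 40) [249.4 171.6] [290.6 223.2]
(-60, 15, 40) [253.5 172.4] [285.  224.5]
(-56, 25, 40) [255.9 173.3] [281. 224.]
(-24, 13, 15) [249.4 182.7] [281.4 209.1]
```

```bash
cat >> path.py <<'E'
BW=np.array([477,241,0.])
def lip(du,z,down,yaw=.26):
    u=np.array([np.cos(yaw),np.sin(yaw),0]); R=Rs(yaw,down); return BW+du*u+[0,0,z]-R.apply([-31,0,0]),R
E
python3 - <<'E'
from path import *
rows([lip(8,175,-14),lip(8,100,-14),lip(8,60,10),lip(8,45,32)],[12,4,6,6])
E
```

```text
[[22.0, 6.7, 2.2], [-0.0, -0.03, -0.0]], [[22.0, 6.7, 2.2], [-0.0, -0.03, -0.0]], [[22.0, 6.7, 2.2], [-0.0, -0.03, -0.0]], [[22.0, 6.7, 2.1], [-0.0, -0.03, -0.0]], [[22.0, 6.7, 2.1], [-0.0, -0.03, -0.0]], [[22.0, 6.7, 2.1], [-0.0, -0.03, -0.0]], [[22.0, 6.7, 2.1], [-0.0, -0.03, -0.0]], [[22.0, 6.7, 2.1], [-0.0, -0.03, -0.0]], [[22.0, 6.7, 2.1], [-0.0, -0.03, -0.0]], [[22.0, 6.7, 2.1], [-0.0, -0.03, -0.0]], [[22.0, 6.7, 2.1], [-0.0, -0.03, -0.0]], [[22.0, 6.7, 2.1], [-0.0, -0.03, -0.0]],  | |d|max 23.1
[[-0.0, 1.3, 18.7], [0.0, -0.0, 0.0]], [[-0.0, 1.3, 18.7], [-0.0, 0.0, -0.0]], [[0.0, 1.3, 18.7], [0.0, -0.0, -0.0]], [[-0.0, 1.3, 18.7], [0.0, 0.0, 0.0]],  | |d|max 18.8
[[-0.0, -9.5, 2.7], [-4.0, 0.0, -0.0]], [[0.0, -9.8, 2.8], [-4.0, 0.0, -0.0]], [[-0.0, -10.1, 2.8], [-4.0, -0.0, -0.0]], [[-0.0, -10.4, 2.7], [-4.0, 0.0, -0.0]], [[-0.0, -10.7, 2.7], [-4.0, 0.0, 0.0]], [[0.0, -11.0, 2.6], [-4.0, -0.0, 0.0]],  | |d|max 11.3
[[-0.0, -9.9, -1.3], [-3.67, -0.0, -0.0]], [[0.0, -9.9, -1.3], [-3.67, 0.0, 0.0]], [[0.0, -10.0, -1.4], [-3.67, -0.0, 0.0]], [[0.0, -10.0, -1.4], [-3.67, -0.0, 0.0]], [[-0.0, -10.0, -1.5], [-3.67, 0.0, -0.0]], [[0.0, -10.0, -1.6], [-3.67, 0.0, -0.0]],  | |d|max 10.1
```

Emit:
{"api": "play_rows", "payload": {"motion": [[[6,1.8,0.4],[0,0,0]],[[12,3.7,1],[0,0,0]],[[18,5.5,1.6],[0,0,0]],[[22,6.7,2.2],[0,0,0]],[[22,6.7,2.2],[0,0,0]],[[22,6.7,2.2],[0,0,0]],[[22,6.7,2.2],[0,0,0]],[[22,6.7,2.2],[0,0,0]],[[22,6.7,2.2],[0,0,0]],[[22,6.7,2.2],[0,0,0]],[[22,6.7,2.2],[0,0,0]],[[22,6.7,2.2],[0,0,0]],[[17,5.2,2],[0,0,0]],[[10,3,1],[0,0,0]],[[3,1,0],[0,0,0]],[[0,0,0],[0,0,0]]]}}

```text
time_s: 16.45
eef_pos: [551.7, 261.8, 305.9]
ee_rot: [-0.024, 0.609, 0.792, -0.026]
force: [0.2, -0.5, -1.0]
grip_width: 0.165
```

```bash
python3 - <<'E'
from path import *
show()
rows([lip(8,95,-14)],[1]);rows([lip(8,95,-14),lip(8,60,10),lip(8,45,32)],[5,6,6])
for k in('scene','top'):
  cap(k,f'pics/{k}10.png'); r=ctrl.spot_in(k,'ball0'); print(k,[(np.round(np.array(x['position'])*[512,384],1).tolist(),round(x['p'],2)) for x in r])
E
```

```text
t 16.45 scoop o [513.  252.3 168.2] yaw 0.262 lipdown -14.0 roll 0.3 F [ 0.2 -0.5 -1. ] grip 0.165 tcp [551.7 261.8 305.9] j [ 0.25  0.52  1.01  0.    1.69 -1.58]
[[-1.3, 6.0, 80.4], [-0.03, -0.32, 0.03]],  | |d|max 80.6
[[-0.3, 1.2, 16.1], [-0.01, -0.06, 0.01]], [[-0.2, 1.2, 16.1], [-0.01, -0.06, 0.01]], [[-0.2, 1.2, 16.1], [-0.01, -0.06, 0.01]], [[-0.2, 1.2, 16.1], [-0.01, -0.06, 0.01]], [[-0.2, 1.2, 16.1], [-0.01, -0.06, 0.01]],  | |d|max 16.1
[[-0.0, -9.5, 1.9], [-4.0, 0.0, 0.0]], [[0.0, -9.8, 1.9], [-4.0, -0.0, -0.0]], [[0.0, -10.0, 1.9], [-4.0, 0.0, 0.0]], [[-0.0, -10.3, 1.9], [-4.0, -0.0, 0.0]], [[-0.0, -10.5, 1.9], [-4.0, 0.0, -0.0]], [[-0.0, -10.8, 1.8], [-4.0, -0.0, 0.0]],  | |d|max 10.9
[[-0.0, -9.9, -1.3], [-3.67, 0.0, 0.0]], [[0.0, -9.9, -1.3], [-3.67, 0.0, -0.0]], [[0.0, -10.0, -1.4], [-3.67, -0.0, 0.0]], [[-0.0, -10.0, -1.4], [-3.67, 0.0, 0.0]], [[0.0, -10.0, -1.5], [-3.67, -0.0, 0.0]], [[0.0, -10.0, -1.6], [-3.67, 0.0, -0.0]],  | |d|max 10.1
scene []
top [([287.8, 227.4], 0.64), ([271.8, 215.5], 0.48), ([295.4, 213.5], 0.41)]
```

Emit:
{"api": "play_rows", "payload": {"motion": [[[0,1.2,8],[0,0,0]],[[0,1.2,16],[0,0,0]],[[0,1.2,20],[0,0,0]],[[0,1.2,20],[0,0,0]],[[0,1.2,16],[0,0,0]],[[0,-9.5,1.9],[-4,0,0]],[[0,-9.8,1.9],[-4,0,0]],[[0,-10,1.9],[-4,0,0]],[[0,-10.3,1.9],[-4,0,0]],[[0,-10.5,1.9],[-4,0,0]],[[0,-10.8,1.8],[-4,0,0]],[[0,-9.9,-1.3],[-3.67,0,0]],[[0,-9.9,-1.3],[-3.67,0,0]],[[0,-10,-1.4],[-3.67,0,0]],[[0,-10,-1.4],[-3.67,0,0]],[[0,-10,-1.5],[-3.67,0,0]],[[0,-10,-1.6],[-3.67,0,0]],[[0,0,0],[0,0,0]],[[0,0,0],[0,0,0]]]}}

```text
time_s: 18.23
eef_pos: [440.5, 232.0, 186.1]
ee_rot: [0.216, 0.571, 0.739, 0.285]
force: [0.1, -0.1, -0.7]
grip_width: 0.175
```

```bash
cat > spots.py <<'E'
from h import *
import sys
for k in('scene','top'):
  cap(k,f'pics/{k}{sys.argv[1]}.png'); r=ctrl.spot_in(k,'ball0'); print(k,[(np.round(np.array(x['position'])*[512,384],1).tolist(),round(x['p'],2)) for x in r], ctrl.spot_in(k,'bowl_in')[:1])
E
python3 spots.py 11; python3 - <<'E'
from path import *
show()
print(proj('scene',[477,241,23]),proj('top',[477,241,23]))
rows([lip(20,90,10),lip(30,150,-10)],[5,5])
E
```

```text
scene [([324.9, 185.9], 0.65)] [{'position': [0.6252, 0.5214], 'p': 0.91}]
top [([270.3, 216.5], 0.64), ([302.4, 203.5], 0.51), ([293.3, 214.7], 0.45), ([283.5, 215.7], 0.39), ([114.6, 217.1], 0.35)] [{'position': [0.3875, 0.6193], 'p': 0.85}]
t 18.53 scoop o [510.6 251.5  62.7] yaw 0.255 lipdown 32.0 roll 0.4 F [-0.4  0.6 -1.5] grip 0.173 tcp [441.7 232.4 186.9] j [ 0.24  0.03  2.16  0.08  0.22 -1.66]
[321.59899237 197.08024528] [191.20417021 238.27626871]
[[-0.1, 17.3, -0.1], [4.41, -0.05, -0.05]], [[-0.1, 17.1, -0.6], [4.41, -0.05, -0.05]], [[-0.1, 16.8, -1.1], [4.41, -0.05, -0.05]], [[-0.1, 16.5, -1.5], [4.41, -0.05, -0.05]], [[-0.1, 16.2, -2.0], [4.41, -0.05, -0.05]],  | |d|max 16.3
[[0.0, 15.0, -6.1], [4.0, -0.0, 0.0]], [[-0.0, 14.3, -6.5], [4.0, -0.0, -0.0]], [[0.0, 13.7, -6.8], [4.0, 0.0, 0.0]], [[0.0, 13.1, -7.0], [4.0, -0.0, 0.0]], [[-0.0, 12.4, -7.2], [4.0, -0.0, -0.0]],  | |d|max 14.3
```

Emit:
{"api": "play_rows", "payload": {"motion": [[[0,17.3,-0.1],[4.4,0,0]],[[0,17.1,-0.6],[4.4,0,0]],[[0,16.8,-1.1],[4.4,0,0]],[[0,16.5,-1.5],[4.4,0,0]],[[0,16.2,-2],[4.4,0,0]],[[0,15,-6],[4,0,0]],[[0,14.3,-6.5],[4,0,0]],[[0,13.7,-6.8],[4,0,0]],[[0,13.1,-10],[4,0,0]],[[0,12.4,-14],[4,0,0]],[[0,0,-20],[0,0,0]],[[0,0,-20],[0,0,0]],[[0,0,0],[0,0,0]]]}}

```text
time_s: 19.62
eef_pos: [564.4, 264.1, 337.6]
ee_rot: [-0.0, 0.61, 0.792, 0.004]
force: [-0.9, -0.8, -0.7]
grip_width: 0.173
```

```bash
python3 spots.py 12; python3 - <<'E'
from path import *
show()
rows([pose(0,165,0,0)],[1]); 
E
```

```text
scene [([245.8, 182.3], 0.61)] [{'position': [0.6195, 0.5089], 'p': 0.96}]
top [([301.0, 209.7], 0.66), ([284.7, 225.4], 0.62), ([294.5, 215.0], 0.47)] [{'position': [0.392, 0.6234], 'p': 0.74}]
t 19.92 scoop o [533.2 256.8 192.8] yaw 0.260 lipdown -10.1 roll 0.3 F [ 0.2 -0.5 -2.1] grip 0.171 tcp [562.8 263.8 332.9] j [ 0.25  0.5   0.97  0.01  1.68 -1.58]
[[-262.7, -145.1, 5.7], [-30.09, -0.38, 0.14]],  | |d|max 300.2
```

```bash
python3 - <<'E'
from h import *
def blobs(f,g,box):
    a=cv2.imread(f'pics/{f}.png').astype(int);b=cv2.imread(f'pics/{g}.png').astype(int); x0,y0,x1,y1=box
    d=np.abs(a-b).max(2)[y0:y1,x0:x1]; print(f,g)
    for r in d[::2,::2]: print(''.join(' .:+#'[min(4,v//15)] for v in r))
blobs('scene0','scene12',(295,170,352,218))
blobs('scene0','scene12',(218,148,272,205))
E
```

```text
scene0 scene12
  #######+############       
 .##############+####.       
#################++++        
###########+++:+#####        
##### :::###++++++++#        
+###   +++++###+#+++:        
###     ######+###++         
###      #######             
# #.       #####             
# #::       ####             
 .#+#       ####.            
: #+##+    ####              
# #+###########. .           
# +:############ .           
#  #############:+           
#   #############            
#    ###########             
#     #########              
##     +#######              
###      .######             
####         ::              
  ###                        
   ###                       
       ##                    
scene0 scene12
                           
                           
                           
                           
                           
                           
                           
                           
                           
                 ..        
                 .:        
                 :.        
                .          
          . .    .         
           ..  .           
       .   .               
           .:. ..          
          ....:.::.  .     
           ::: :..:        
               .:.   .     
                           
                           
                           
                           
                           
                           
                           
                           
             .
```

```bash
python3 - <<'E'
from jar import *
for t in([284.7,225.4],[287.8,227.4]):
    X=tri([253,171],t); print(np.round(X),np.round(RJ.inv().apply(X-JP),1))
im=cv2.imread('pics/top12.png'); g=im[185:245,255:320]; g=cv2.resize(g,None,fx=8,fy=8,interpolation=2)
h=cv2.cvtColor(g,cv2.COLOR_BGR2HSV)
c=cv2.HoughCircles(cv2.GaussianBlur(h[...,1],(9,9),3),cv2.HOUGH_GRADIENT,1,40,param1=60,param2=18,minRadius=40,maxRadius=62)
C=-np.array(ctrl.get_calibration('top')['R']).T@np.array(ctrl.get_calibration('top')['t']); n0=RJ.as_matrix()[:,2]
for x,y,r in c[0][:8]:
    px=[255+(x+.5)/8-.5,185+(y+.5)/8-.5]; X=onz('top',px,0); d=X-C
    print(np.round(px,1),round(r/8,1),g[int(y),int(x)],[np.round(RJ.inv().apply(C+((JP+hh*n0-C)@n0)/(d@n0)*d-JP),0).tolist() for hh in(15,40)])
E
```

```text
[513.  -5.  56.] [-60.3  15.2  44.9]
[508. -12.  49.] [-69.4   9.9  40.5]
[302.5 207.9] 5.5 [112 162 193] [[-34.0, -43.0, 15.0], [-27.0, -39.0, 40.0]]
[295.5 216.1] 5.6 [102 149 180] [[-52.0, -20.0, 15.0], [-45.0, -16.0, 40.0]]
[273.4 217.6] 5.5 [117 166 198] [[-41.0, 39.0, 15.0], [-35.0, 41.0, 40.0]]
[287.6 224.6] 5.5 [108 154 186] [[-70.0, 5.0, 15.0], [-62.0, 8.0, 40.0]]
```

Emit:
{"api": "play_rows", "payload": {"motion": [[[-16,-9,0.5],[0,0,0]],[[-27,-15,0.6],[0,0,0]],[[-28,-15.5,0.6],[0,0,0]],[[-28,-15.5,0.6],[0,0,0]],[[-28,-15.5,0.6],[0,0,0]],[[-28,-15.5,0.6],[0,0,0]],[[-28,-15.5,0.6],[0,0,0]],[[-28,-15.5,0.6],[0,0,0]],[[-28,-15,0.5],[0,0,0]],[[-24,-13,0.5],[0,0,0]],[[0,0,0],[-6,0,0]],[[0,0,0],[-6,0,0]],[[0,0,0],[-6,0,0]],[[0,0,0],[-6,0,0]],[[0,0,0],[-6,0,0]],[[0,0,0],[0,0,0]]]}}

```text
time_s: 21.25
eef_pos: [488.2, -27.4, 325.1]
ee_rot: [0.156, 0.59, 0.764, 0.208]
force: [-0.0, -0.2, -0.8]
grip_width: 0.172
```

```bash
python3 - <<'E'
from path import *
show(); o,R,s=now(); print(RJ.inv().apply(o-JP))
rows([pose(6,60,0,4)],[6]); rows([pose(6,60,0,4),pose(10,31,1,4)],[1,4])
E
```

```text
t 21.25 scoop o [530.7 -15.1 188.7] yaw 0.255 lipdown 20.1 roll 0.5 F [-0.  -0.2 -0.8] grip 0.172 tcp [488.2 -27.4 325.1] j [-0.49 -0.09  1.79  0.4   1.07 -2.44]
[ -1.54223403   1.52144858 164.75653076]
[[0.5, -1.8, 17.4], [0.01, -0.07, -0.02]], [[0.5, -1.8, 17.4], [0.01, -0.07, -0.02]], [[0.5, -1.8, 17.4], [0.01, -0.07, -0.02]], [[0.5, -1.8, 17.4], [0.01, -0.07, -0.02]], [[0.6, -1.8, 17.4], [0.01, -0.07, -0.02]], [[0.6, -1.8, 17.4], [0.01, -0.07, -0.02]],  | |d|max 17.5
[[2.8, -10.7, 104.5], [0.08, -0.44, -0.1]],  | |d|max 105.1
[[0.0, -0.9, 7.2], [-0.25, -0.0, 0.0]], [[-0.0, -0.9, 7.2], [-0.25, -0.0, 0.0]], [[0.0, -0.9, 7.2], [-0.25, -0.0, 0.0]], [[0.0, -1.0, 7.2], [-0.25, 0.0, -0.0]],  | |d|max 7.2
```

Emit:
{"api": "play_rows", "payload": {"motion": [[[0.5,-1.8,10],[0,0,0]],[[0.5,-1.8,20],[0,0,0]],[[0.5,-1.8,22],[0,0,0]],[[0.5,-1.8,22],[0,0,0]],[[0.6,-1.8,20],[0,0,0]],[[0.4,-1.7,10],[0,0,0]],[[0,-0.9,7.2],[-0.25,0,0]],[[0,-0.9,7.2],[-0.25,0,0]],[[0,-0.9,7.2],[-0.25,0,0]],[[0,-1,6.4],[-0.25,0,0]],[[0,0,0],[0,0,0]]]}}

```text
time_s: 22.17
eef_pos: [541.1, -10.0, 204.2]
ee_rot: [0.16, 0.588, 0.763, 0.213]
force: [-0.9, -0.2, -2.2]
grip_width: 0.17
```

```bash
python3 spots.py 13; python3 - <<'E'
from path import *
show(); o,R,s=now(); print(RJ.inv().apply(o-JP))
rows([pose(-16,32,1,4),pose(-33,32,1,4)],[4,5])
E
```

```text
scene [] [{'position': [0.6301, 0.5055], 'p': 0.96}]
top [([272.4, 216.4], 0.54)] [{'position': [0.3713, 0.626], 'p': 0.87}]
t 22.47 scoop o [586.2   2.3  70.2] yaw 0.257 lipdown 21.1 roll 0.3 F [-0.2 -0.2 -1.2] grip 0.179 tcp [541.3 -10.3 205.9] j [-0.39  0.14  1.89  0.49  0.73 -2.53]
[12.50966507  4.4082056  33.57557202]
[[0.1, -7.0, -1.0], [0.01, -0.09, 0.01]], [[0.1, -7.0, -1.0], [0.01, -0.09, 0.01]], [[0.1, -7.0, -1.0], [0.01, -0.09, 0.01]], [[0.1, -7.0, -1.0], [0.01, -0.09, 0.01]],  | |d|max 7.1
[[0.0, -3.3, -0.6], [0.0, 0.0, 0.0]], [[0.0, -3.3, -0.6], [0.0, 0.0, 0.0]], [[-0.0, -3.3, -0.6], [0.0, 0.0, 0.0]], [[-0.0, -3.3, -0.6], [0.0, 0.0, 0.0]], [[0.0, -3.3, -0.6], [0.0, 0.0, 0.0]],  | |d|max 3.4
```

Emit:
{"api": "play_rows", "payload": {"motion": [[[0,-5,-0.5],[0,0,0]],[[0,-7,-1],[0,0,0]],[[0,-7,-1],[0,0,0]],[[0,-7,-1],[0,0,0]],[[0,-4,-0.6],[0,0,0]],[[0,-3.3,-0.6],[0,0,0]],[[0,-3.3,-0.6],[0,0,0]],[[0,0,0],[0,0,0]]]}}

```text
time_s: 23.13
eef_pos: [508.3, -19.1, 191.5]
ee_rot: [0.162, 0.588, 0.763, 0.214]
force: [0.2, 0.3, 0.4]
grip_width: 0.167
```

```bash
python3 - <<'E'
from path import *
show(); o,R,s=now(); print(RJ.inv().apply(o-JP))
rows([pose(-33,32,1,4)],[4])
E
```

```text
t 23.13 scoop o [553.2  -6.5  55.9] yaw 0.256 lipdown 21.1 roll 0.3 F [0.2 0.3 0.4] grip 0.167 tcp [508.3 -19.1 191.5] j [-0.45  0.09  1.99  0.55  0.71 -2.63]
[-24.43579341   4.11775959  31.773589  ]
[[0.2, -2.0, -0.5], [0.02, -0.09, 0.0]], [[0.2, -2.0, -0.5], [0.02, -0.09, 0.0]], [[0.2, -2.0, -0.5], [0.02, -0.09, 0.0]], [[0.2, -2.0, -0.5], [0.02, -0.09, 0.0]],  | |d|max 2.1
```

Emit:
{"api": "play_rows", "payload": {"motion": [[[0.5,-2,-0.5],[0,0,0]],[[1,-2,-0.5],[0,0,0]],[[-1.5,-2,-0.5],[0,0,0]],[[-1,-2,-0.5],[0,0,0]],[[1,-1.5,-0.4],[0,0,0]],[[0,0,0],[0,0,0]]]}}

```text
time_s: 23.63
eef_pos: [499.6, -21.4, 189.2]
ee_rot: [0.162, 0.588, 0.763, 0.214]
force: [-1.9, -0.3, 7.8]
grip_width: 0.172
```

```bash
python3 - <<'E'
from path import *
show(); o,R,s=now(); print(RJ.inv().apply(o-JP))
rows([pose(-37,32,1,4)],[2]); rows([back(-4,34,-12,3),back(-2,38,-24,2),back(2,44,-34,0)],[6,5,5])
k='scene';cap(k,'pics/scene14.png'); 
def blobs(f,g,box):
    a=cv2.imread(f'pics/{f}.png').astype(int);b=cv2.imread(f'pics/{g}.png').astype(int); x0,y0,x1,y1=box
    d=np.abs(a-b).max(2)[y0:y1,x0:x1]
E
```

```text
t 23.63 scoop o [544.6  -8.9  53.6] yaw 0.257 lipdown 21.1 roll 0.3 F [-1.9 -0.3  7.8] grip 0.172 tcp [499.6 -21.4 189.2] j [-0.46  0.07  2.02  0.56  0.71 -2.66]
[-33.64876332   4.02622893  32.69054654]
[[0.4, -1.6, 0.0], [0.06, -0.16, 0.03]], [[0.4, -1.6, 0.1], [0.06, -0.16, 0.03]],  | |d|max 1.6
[[-0.0, 5.5, -0.0], [2.19, -0.05, 0.02]], [[-0.0, 5.4, -0.0], [2.19, -0.05, 0.02]], [[-0.0, 5.4, -0.0], [2.19, -0.05, 0.02]], [[-0.0, 5.3, -0.0], [2.19, -0.05, 0.02]], [[-0.1, 5.3, -0.0], [2.19, -0.05, 0.02]], [[-0.1, 5.2, -0.0], [2.19, -0.05, 0.02]],  | |d|max 5.2
[[-0.2, 6.6, -0.7], [2.4, 0.0, -0.0]], [[-0.2, 6.5, -0.7], [2.4, 0.0, 0.0]], [[-0.2, 6.4, -0.7], [2.4, 0.0, -0.0]], [[-0.2, 6.3, -0.8], [2.4, 0.0, -0.0]], [[-0.2, 6.2, -0.8], [2.4, -0.0, 0.0]],  | |d|max 6.3
[[-0.4, 5.6, -1.3], [2.0, -0.0, 0.0]], [[-0.4, 5.6, -1.3], [2.0, -0.0, -0.0]], [[-0.4, 5.5, -1.3], [2.0, 0.0, 0.0]], [[-0.4, 5.4, -1.3], [2.0, -0.0, -0.0]], [[-0.4, 5.3, -1.3], [2.0, -0.0, 0.0]],  | |d|max 5.5
```

Emit:
{"api": "play_rows", "payload": {"motion": [[[0,5.5,0],[2.19,0,0]],[[0,5.4,0],[2.19,0,0]],[[0,5.4,0],[2.19,0,0]],[[0,5.3,0],[2.19,0,0]],[[0,5.3,0],[2.19,0,0]],[[0,5.2,0],[2.19,0,0]],[[-0.2,6.6,-0.7],[2.4,0,0]],[[-0.2,6.5,-0.7],[2.4,0,0]],[[-0.2,6.4,-0.7],[2.4,0,0]],[[-0.2,6.3,-0.8],[2.4,0,0]],[[-0.2,6.2,-0.8],[2.4,0,0]],[[-0.4,5.6,-1.3],[2,0,0]],[[-0.4,5.6,-1.3],[2,0,0]],[[-0.4,5.5,-1.3],[2,0,0]],[[-0.4,5.4,-1.3],[2,0,0]],[[-0.4,5.3,-1.3],[2,0,0]],[[0,0,0],[0,0,0]],[[0,0,0],[0,0,0]]]}}

```text
time_s: 25.18
eef_pos: [583.3, -1.9, 219.3]
ee_rot: [-0.025, 0.609, 0.792, -0.027]
force: [0.9, 0.2, -2.3]
grip_width: 0.173
```

```bash
python3 - <<'E'
from path import *
show(); o,R,s=now(); print(RJ.inv().apply(o-JP),RJ.inv().apply(o+R.apply([31,0,0])-JP))
rows([back(10,72,-34,0)],[5]);rows([back(10,72,-34,0),back(8,100,-34,0),back(3,165,-34,0)],[1,1,1])
E
```

```text
t 25.18 scoop o [544.2 -11.4  81.7] yaw 0.261 lipdown -14.2 roll 0.4 F [ 0.9  0.2 -2.3] grip 0.173 tcp [583.3  -1.9 219.3] j [-0.19  0.49  1.27 -0.03  1.45 -2.02]
[-24.9749742    1.7111858   59.43719206] [ 0.67603444  1.90074877 42.03058924]
[[-0.2, -0.8, -6.2], [-0.03, -0.07, 0.06]], [[-0.2, -0.8, -6.2], [-0.03, -0.07, 0.06]], [[-0.2, -0.8, -6.2], [-0.03, -0.07, 0.06]], [[-0.2, -0.8, -6.2], [-0.03, -0.07, 0.06]], [[-0.2, -0.8, -6.2], [-0.03, -0.07, 0.06]],  | |d|max 6.3
[[-0.8, -4.2, -31.2], [-0.16, -0.35, 0.29]],  | |d|max 31.5
[[0.0, -13.2, -24.8], [0.0, -0.0, -0.0]],  | |d|max 28.1
[[-0.0, -31.0, -57.3], [0.0, 0.0, 0.0]],  | |d|max 65.2
```

Emit:
{"api": "play_rows", "payload": {"motion": [[[-0.2,-0.8,-6.2],[0,0,0]],[[-0.2,-0.8,-6.2],[0,0,0]],[[-0.2,-0.8,-6.2],[0,0,0]],[[-0.2,-0.8,-6.2],[0,0,0]],[[0,-0.8,-6.2],[0,0,0]],[[0,-2.7,-5],[0,0,0]],[[0,-2.7,-5],[0,0,0]],[[0,-2.7,-5],[0,0,0]],[[0,-2.7,-5],[0,0,0]],[[0,-2.7,-5],[0,0,0]],[[0,-4,-8],[0,0,0]],[[0,-5,-9],[0,0,0]],[[0,-5,-9],[0,0,0]],[[0,-5,-9],[0,0,0]],[[0,-5,-9],[0,0,0]],[[0,-4,-8],[0,0,0]],[[0,-3,-5],[0,0,0]],[[0,0,0],[0,0,0]]]}}

```text
time_s: 26.68
eef_pos: [544.8, -14.0, 338.0]
ee_rot: [-0.023, 0.609, 0.792, -0.026]
force: [-0.1, 0.1, -0.8]
grip_width: 0.165
```

```bash
python3 spots.py 15; python3 - <<'E'
from path import *
show(); o,R,s=now()
for y in(15,0,-15): print(proj('top',o+R.apply([14,y,17])),end='')
def blobs(f,g,box,th=15):
    a=cv2.imread(f'pics/{f}.png').astype(int);b=cv2.imread(f'pics/{g}.png').astype(int); x0,y0,x1,y1=box
    d=np.abs(a-b).max(2)[y0:y1,x0:x1]
    for r in d[::2,::1]: print(''.join(' .:+#'[min(4,v//th)] for v in r))
blobs('scene9','scene15',(228,156,272,190)) # jar
im=cv2.imread('pics/top15.png')[:,:,::-1]; h=cv2.cvtColor(im,cv2.COLOR_RGB2HSV)
x,y=np.int32(proj('top',o+R.apply([14,0,17]))); print(x,y)
for r in h[y-12:y+13:1,x-22:x+23]: print(''.join(('W' if (8<=p[0]<=25 and p[1]>80) else '.') if p[2]>60 else '#' for p in r))
E
```

```text
scene [([327.8, 194.4], 0.42)] [{'position': [0.6289, 0.5047], 'p': 0.79}]
top [([301.5, 207.3], 0.23)] [{'position': [0.373, 0.624], 'p': 0.59}]
t 26.98 scoop o [505.8 -23.3 198.3] yaw 0.261 lipdown -14.2 roll 0.4 F [ 0.4 -0.9 -1.5] grip 0.173 tcp [544.9 -13.8 335.9] j [-0.23  0.35  1.17 -0.03  1.68 -2.06]
[290.89483294 217.00889674][297.35991005 215.41668806][303.81054275 213.82803672]                                            
                                            
                                            
                                            
          :                                 
             .           .            +     
                  ....   ...                
                  ...     ...               
                  ...                       
                   ....  .                  
      :               :                     
                    .                       
                                            
                                            
                                            
                                   
[... 512 characters left out ...]
.......WWW
.........................................WWWW
.........................................WWWW
.........................................WWWW
.....................................#..WWWWW
........................................#WWWW
..........................................W##
.............................................
.............................................
.............................................
.............................................
.............................................
.............................................
.............................................
.............................................
.............................................
```

```bash
python3 - <<'E'
import cv2,numpy as np
for f in('scene0','scene9','scene12','scene15'):
    a=cv2.imread(f'pics/{f}.png'); g=a[156:190,226:272].astype(int); d=g[...,2]-g[...,0]  # R-B
    print(f)
    for r in d[::2]: print(''.join('%3d'%v for v in r[::2]))
ims=[cv2.resize(cv2.imread(f'pics/{f}.png')[120:196,222:276],(270,380),interpolation=cv2.INTER_CUBIC) for f in('scene9','scene12','scene15')]
cv2.imwrite('pics/v15.png',np.hstack(ims))
E
```

```text
scene0
 84 69 45 38 38 35 38 40 39 38 33 37 37 37 36 36 40 44103 97 92 97 97
 94 32 36 37 40 38 40 36 39 41 45 38 41 37 36 37 38 38 42 74101 97 99
102 38 38 36 36 36 38 37 40 39 41 34 39 39 44 37 35 39 37 33 98102 99
 69 13 27 42 37 35 36 36 38 40 32 21 26 30 36 41 44 42 40 30 94 97100
 30 11  8 14 32 40 37 35 37 36 37  9 11 17 24 28 32 38 33 29 96 86 96
 13 11 11 12 12  9 13 20 30 37 35 38 31 15 10  8  5  9 10 10 74101105
 13 13  8 11  9 10  9  9 10 10  8 13 11  9 11  9  1  2  1  2 23 86 68
 11 12 12 10 13  9  9 10  9  9  9 10  9  8 10  8 10  9  9 -1  0 39 44
 14 13 13 11 11  9  9  8  8  6  9  9  7  8  8  7 10 11 10 12  9  9 84
 11 12 10 10 15 29 21 -1 10 29 27 -2  1 -4  7 10  8  9 12 11 12 30 89
 11 13  8  8 33 36 34  2 26 32 34 21 20 34 33  9  8  8  9 12 13 31 95
 12 12  4  3 28 30 31 32 33 31 26 16 27 29 34 20 26 27  3  7 10 30 90
 14  5  0 -4 17 20 18 29 32 30 17 32 33 34 23 28 35 37  8 -6 12 44 95
  0 -1  0 -6 -4  1  3 25 27 26  9 31 32 33 21 25 28 20 12 -3  5 41 91
  1 -3 -5 -6 -7 -5 -8  7 14 12 -6 20 24 22 10 13 21 13  9 -5 -3 79 93
 -3 -1 -6 -5 -5 -6 -4 -6 -4 -5 -7  0 12  6 
[... 2989 characters left out ...]

  1  0  0  0 -1 -2  0 -1 -4 -4  8 10 13 10 10 10  0  0  1 -3  1 44 45
  1  0  3 -1  0 -1 -2 -3 -3 -5  9  9  8  9 -1 -4  0 -1 -1 10 10 11 83
  3 -1 -2 -1  1  8 -1 -2  6  6  7  9  9  0 -6 -1 -3  7 11 12 13 30 92
  2  1 -2 11  9 10 10  2 11  9 11 -1 10 40 30 -2  5  8  7 13 12 32 98
 -1  1  1 15 29 11  8  7 12 11  8  7 30 34 29 14 30 28  4  8  9 31 92
 13  1 -1  4 19 10 13 -3  9  9 10  3 20 26 23 28 39 36 11 -6 11 43 95
 -1 -2 -2 -7 -2  3 -5 -7 -5 -4 -4 -8  9 14  5 25 29 28 12 -3  3 41 91
 -1 -2 -4 -7 -4 -7 -8 -6 -6 -7 -4 -7 -8 -5 -8 14 19 11  6 -3 -5 80 97
 -2 -2 -5 -5 -6 -4 -5 -6 -6 -7 -6 -7 -5 -7 -6 -8 -2 -4 -3 -4 -2105105
 -1 -2 -5 -5 -5 -8 -5 -7 -7 -7 -7 -5 -9 -4 -7 -6 -6 -4 -4  1 23104100
```

View pics/v15.png

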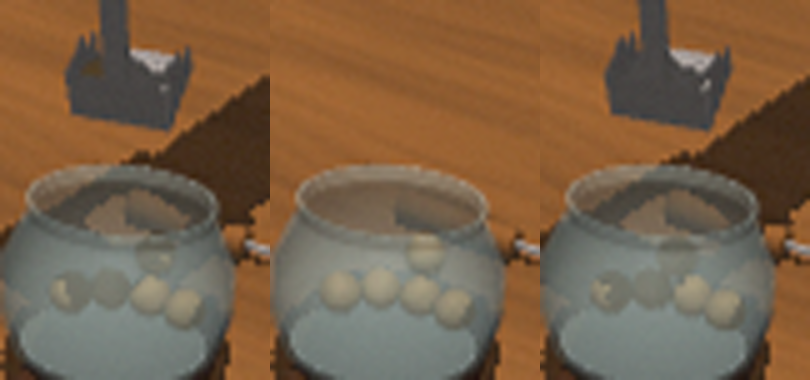

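Emit:
{"api": "play_rows", "payload": {"motion": [[[6,1.8,0.4],[0,0,0]],[[12,3.7,1],[0,0,0]],[[18,5.5,1.6],[0,0,0]],[[22,6.7,2.2],[0,0,0]],[[22,6.7,2.2],[0,0,0]],[[22,6.7,2.2],[0,0,0]],[[22,6.7,2.2],[0,0,0]],[[22,6.7,2.2],[0,0,0]],[[22,6.7,2.2],[0,0,0]],[[22,6.7,2.2],[0,0,0]],[[22,6.7,2.2],[0,0,0]],[[22,6.7,2.2],[0,0,0]],[[17,5.2,2],[0,0,0]],[[10,3,1],[0,0,0]],[[3,1,0],[0,0,0]],[[0,0,0],[0,0,0]]]}}

```text
time_s: 28.32
eef_pos: [552.8, 262.2, 306.3]
ee_rot: [-0.024, 0.609, 0.792, -0.027]
force: [-0.0, -0.0, -1.2]
grip_width: 0.174
```

```bash
cat > jarlook.py <<'E'
import sys; from path import *
f=sys.argv[1]
for k in('scene','top'): cap(k,f'pics/{k}{f}.png')
a=cv2.imread(f'pics/scene{f}.png'); g=a[156:190,226:272].astype(int); d=g[...,2]-g[...,0]
for r in d[4::2]: print(''.join('%3d'%v for v in r[::2]))
C=-np.array(ctrl.get_calibration('top')['R']).T@np.array(ctrl.get_calibration('top')['t']); n0=RJ.as_matrix()[:,2]
im=cv2.imread(f'pics/top{f}.png'); g=cv2.resize(im[185:245,255:320],None,fx=8,fy=8,interpolation=2); h=cv2.cvtColor(g,cv2.COLOR_BGR2HSV)
c=cv2.HoughCircles(cv2.GaussianBlur(h[...,1],(9,9),3),cv2.HOUGH_GRADIENT,1,40,param1=60,param2=16,minRadius=40,maxRadius=58)
for x,y,r in ([] if c is None else c[0][:8]):
    px=[255+(x+.5)/8-.5,185+(y+.5)/8-.5]; X=onz('top',px,0); d=X-C
    print(np.round(px,1),round(r/8,1),g[int(y),int(x)],[np.round(RJ.inv().apply(C+((JP+hh*n0-C)@n0)/(d@n0)*d-JP),0).tolist() for hh in(15,40)])
show()
E
python3 jarlook.py 16
```

```text
104 39 40 39 37 37 40 40 40 39 42 33 39 43 44 41 36 39 38 33105105102
 73 13 29 42 39 36 38 36 38 40 34 19 28 31 36 42 44 44 41 32 94 99104
 31 11  9 15 32 39 38 37 36 35 38 10 11 16 24 30 33 40 34 27 98 89101
 14 10 12 11 12 11 14 20 33 38 36 35 33 14 13  7  5  9  9  7 74105107
 12 16 11 11  9 10  9 10 10  9 20 38 40 15 11 10  2  1  3  3 23 85 72
 14 14 13 10 10  9 10 11 10 11 26 32 34 26  9  9  9 10  8 -3  2 43 43
 13 11 12 10 11 10  9  8  9  6 17 26 25 18  9  8 11 10 11 13 10 12 84
 13 11 10 10 15 30  5 -1 27 29  5 13  9  0  6  9  9  9 10 11 14 32 96
 12 11 10 14 31 37 32 10 32 33 29  0 28 39 29  2  7  7  8 13 12 32 98
 13 11  2 18 29 34 26 13 28 29 25 13 32 35 31 12 31 29  4  6 10 32 91
 12  4  0  4 17 23 19 -4 12 16 12  4 24 26 22 29 39 35 12 -6 12 45 95
 -1 -2  0 -7 -2  4 -3 -8 -6 -4 -4 -7  9 13  4 24 28 28 12 -3  3 43 95
  0 -1 -4 -6 -5 -7 -7 -5 -7 -6 -7 -6 -6 -6 -7 12 20 10  7 -6 -4 82 97
 -3 -2 -4 -6 -6 -5 -4 -8 -5 -7 -6 -7 -6 -8 -7 -7 -3 -4 -4 -2 -3107105
 -1 -3 -6 -6 -6 -6 -6 -7 -6 -8 -7 -6 -6 -4 -6 -6 -5 -4 -6 -1 24103103
[302.6 207.9] 5.4 [116 166 198] [[-34.0, -43.0, 15.0], [-28.0, -39.0, 40.0]]
[284.1 218.8] 5.1 [118 168 201] [[-51.0, 11.0, 15.0], [-44.0, 14.0, 40.0]]
[273.4 217.2] 5.3 [115 164 195] [[-40.0, 39.0, 15.0], [-34.0, 41.0, 40.0]]
[294.8 216.4] 5.6 [105 151 181] [[-52.0, -18.0, 15.0], [-45.0, -14.0, 40.0]]
[292.1 223.4] 5.4 [116 168 199] [[-69.0, -7.0, 15.0], [-62.0, -4.0, 40.0]]
t 28.42 scoop o [514.2 251.5 169. ] yaw 0.260 lipdown -14.1 roll 0.3 F [ 0.3  0.5 -2.1] grip 0.171 tcp [553.1 261.  306.6] j [ 0.25  0.52  1.    0.    1.69 -1.58]
```

```bash
python3 - <<'E'
from path import *
rows([pose(0,165,0,-3)],[1]); print(tcp(*pose(0,165,0,-3)))
E
```

```text
[[-265.5, -136.1, -11.0], [-34.11, -0.36, 0.13]],  | |d|max 298.5
(array([490.54323766, -30.24409643, 325.90886996]), Rotation.from_matrix(array([[-2.52245409e-01,  8.38043300e-01,  4.83793014e-01],
                            [ 9.67663296e-01,  2.18456746e-01,  1.26112634e-01],
                            [ 5.55111512e-17,  4.99960076e-01, -8.66048453e-01]])))
```

Emit:
{"api": "play_rows", "payload": {"motion": [[[-14,-7,-2],[0,0,0]],[[-27,-14,-2],[0,0,0]],[[-28.5,-14.5,-2],[0,0,0]],[[-28.5,-14.5,-1],[0,0,0]],[[-28.5,-14.5,-1],[0,0,0]],[[-28.5,-14.5,-1],[0,0,0]],[[-28.5,-14.5,-1],[0,0,0]],[[-28.5,-14.5,-1],[0,0,0]],[[-28.5,-14.5,0],[0,0,0]],[[-25,-13,0],[0,0,0]],[[0,0,0],[-5.7,0,0]],[[0,0,0],[-5.7,0,0]],[[0,0,0],[-5.7,0,0]],[[0,0,0],[-5.7,0,0]],[[0,0,0],[-5.7,0,0]],[[0,0,0],[-5.7,0,0]],[[0,0,0],[0,0,0]]]}}

```text
time_s: 29.83
eef_pos: [489.2, -30.3, 324.9]
ee_rot: [0.157, 0.591, 0.764, 0.208]
force: [-0.5, -0.2, -1.2]
grip_width: 0.172
```

```bash
python3 - <<'E'
from path import *
show(); o,R,s=now(); print(RJ.inv().apply(o-JP))
rows([pose(6,60,0,-3),pose(8,31.5,0,-3)],[1,1]); rows([pose(6,60,0,-3),pose(8,31.5,0,-3)],[5,4])
E
```

```text
t 29.83 scoop o [532.  -18.2 188.6] yaw 0.254 lipdown 20.2 roll 0.4 F [-0.5 -0.2 -1.2] grip 0.172 tcp [489.2 -30.3 324.9] j [-0.49 -0.08  1.79  0.41  1.07 -2.45]
[ -1.12239957  -1.77908406 164.46160434]
[[-1.0, -11.0, 104.2], [0.19, -0.34, -0.12]],  | |d|max 104.8
[[-0.0, -3.0, 28.4], [0.0, 0.0, -0.0]],  | |d|max 28.6
[[-0.2, -2.2, 20.8], [0.04, -0.07, -0.02]], [[-0.2, -2.2, 20.8], [0.04, -0.07, -0.02]], [[-0.1, -2.2, 20.8], [0.04, -0.07, -0.02]], [[-0.1, -2.2, 20.8], [0.04, -0.07, -0.02]], [[-0.1, -2.1, 20.8], [0.04, -0.07, -0.02]],  | |d|max 21.0
[[-0.0, -0.7, 7.1], [0.0, 0.0, 0.0]], [[-0.0, -0.7, 7.1], [0.0, 0.0, 0.0]], [[0.0, -0.7, 7.1], [0.0, -0.0, -0.0]], [[-0.0, -0.7, 7.1], [0.0, 0.0, -0.0]],  | |d|max 7.1
```

Emit:
{"api": "play_rows", "payload": {"motion": [[[-0.2,-1,12],[0,-0.1,0]],[[-0.2,-2.2,20],[0,-0.1,0]],[[-0.2,-2.2,22],[0,-0.1,0]],[[-0.2,-2.2,22],[0,0,0]],[[-0.2,-2.2,20],[0,0,0]],[[0,-1.1,10],[0,0,0]],[[0,-0.7,8],[0,0,0]],[[0,-0.7,7],[0,0,0]],[[0,-0.7,6.5],[0,0,0]],[[0,-0.7,5],[0,0,0]],[[0,0,0],[0,0,0]],[[0,-5.4,-0.9],[0,0,0]],[[0,-5.4,-0.9],[0,0,0]],[[0,-5.4,-0.9],[0,0,0]],[[0,-5.4,-0.9],[0,0,0]],[[0,-5.4,-0.9],[0,0,0]],[[0,0,0],[0,0,0]]]}}

```text
time_s: 31.25
eef_pos: [518.4, -23.1, 194.2]
ee_rot: [0.158, 0.59, 0.764, 0.206]
force: [0.8, 0.6, -0.9]
grip_width: 0.173
```

```bash
python3 - <<'E'
from path import *
show(); o,R,s=now(); print(RJ.inv().apply(o-JP))
rows([pose(-36,31,0,-3)],[6])
E
```

```text
t 31.25 scoop o [561.1 -11.7  57.8] yaw 0.255 lipdown 20.0 roll 0.1 F [ 0.8  0.6 -0.9] grip 0.173 tcp [518.4 -23.1 194.2] j [-0.44  0.11  1.95  0.5   0.73 -2.58]
[-17.89573072  -2.83682498  31.37706279]
[[0.0, -3.0, -0.5], [0.01, -0.02, 0.0]], [[0.0, -3.0, -0.5], [0.01, -0.02, 0.0]], [[0.0, -3.0, -0.5], [0.01, -0.02, 0.0]], [[0.0, -3.0, -0.5], [0.01, -0.02, 0.0]], [[0.0, -3.0, -0.5], [0.01, -0.02, 0.0]], [[0.0, -3.0, -0.5], [0.01, -0.02, 0.0]],  | |d|max 3.0
```

Emit:
{"api": "play_rows", "payload": {"motion": [[[0,-3,-0.5],[0,0,0]],[[0,-3,-0.5],[0,0,0]],[[0,-3,-0.5],[0,0,0]],[[0,-3,-0.5],[0,0,0]],[[0,-3,-0.5],[0,0,0]],[[0,-3,-0.5],[0,0,0]],[[0,0,0],[0,0,0]]]}}

```text
time_s: 31.83
eef_pos: [503.4, -27.8, 189.5]
ee_rot: [0.16, 0.59, 0.764, 0.206]
force: [-2.1, -0.6, 8.6]
grip_width: 0.17
```

```bash
python3 - <<'E'
from path import *
show(); o,R,s=now(); print(RJ.inv().apply(o-JP))
def lipj(x,h,rel,yj=-3):
    t=np.radians(-rel); return pose(x+31*np.cos(t),h-31*np.sin(t),rel,yj)
rows([lipj(-67,36,-10),lipj(-67,46,-20),lipj(-65,57,-33)],[5,5,6])
E
python3 jarlook.py 17
```

```text
t 31.83 scoop o [546.6 -16.6  53.2] yaw 0.256 lipdown 20.3 roll -0.1 F [-2.1 -0.6  8.6] grip 0.17 tcp [503.4 -27.8 189.5] j [-0.47  0.09  2.    0.53  0.72 -2.64]
[-33.76201592  -3.96381521  32.31124893]
[[0.2, 4.4, 1.4], [2.05, 0.01, 0.01]], [[0.2, 4.4, 1.4], [2.05, 0.01, 0.01]], [[0.2, 4.4, 1.4], [2.05, 0.01, 0.01]], [[0.2, 4.4, 1.5], [2.05, 0.01, 0.01]], [[0.2, 4.4, 1.5], [2.05, 0.01, 0.01]],  | |d|max 4.7
[[0.0, 4.6, 0.2], [2.0, 0.0, 0.0]], [[-0.0, 4.6, 0.2], [2.0, 0.0, 0.0]], [[0.0, 4.5, 0.2], [2.0, 0.0, 0.0]], [[0.0, 4.5, 0.2], [2.0, -0.0, -0.0]], [[0.0, 4.5, 0.2], [2.0, 0.0, 0.0]],  | |d|max 4.5
[[-0.0, 5.0, 0.5], [2.17, -0.0, 0.0]], [[-0.0, 4.9, 0.5], [2.17, 0.0, -0.0]], [[0.0, 4.9, 0.5], [2.17, 0.0, 0.0]], [[0.0, 4.9, 0.5], [2.17, 0.0, -0.0]], [[-0.0, 4.8, 0.6], [2.17, -0.0, 0.0]], [[0.0, 4.8, 0.6], [2.17, 0.0, -0.0]],  | |d|max 4.9
100 37 38 35 22 11 23 13 14 12 11 13 15 15 15 16 11  9 40 33104105102
 72 12 28 42 12 13 13 11 13  9  9 13 13 14 14 14 46 15 19 30 96 99100
 29 10  8 14 31 13 14 12 14 11 10 11 11 15 13 31 14 14 10  5 99 88100
 13 12 11 14 13  3  0  4 11 12 11 31 
[... 566 characters left out ...]
 6 25 28 27 10 -3  4 41 93
  0 -2 -3 -5 -6 -8 -6 -6 -7 -4 -5 -6 -6 -7 -7 12 21 10  3 -4 -4 79 96
 -3 -1 -6 -6 -6 -4 -5 -6 -6 -6 -6 -7 -4 -6 -6 -7 -2 -2 -4 -4 -3104 99
 -3 -2 -4 -7 -5 -7 -5 -7 -6 -5 -5 -8 -5 -5 -6 -6 -4 -6 -6 -1 25104100
[273.5 217.4] 5.4 [115 164 195] [[-41.0, 38.0, 15.0], [-34.0, 40.0, 40.0]]
[292.4 223.1] 5.2 [120 177 211] [[-69.0, -8.0, 15.0], [-61.0, -5.0, 40.0]]
[302.8 208.2] 5.5 [71 70 70] [[-35.0, -43.0, 15.0], [-29.0, -39.0, 40.0]]
[316.5 222. ] 5.2 [ 63 108 159] [[-81.0, -72.0, 15.0], [-74.0, -68.0, 40.0]]
t 31.93 scoop o [546.6 -16.6  53.2] yaw 0.256 lipdown 20.2 roll -0.0 F [-3.  -0.7  9.9] grip 0.174 tcp [503.5 -27.7 189.5] j [-0.47  0.09  1.99  0.53  0.72 -2.63]
```

```bash
python3 - <<'E'
from path import *
a=cv2.imread('pics/scene17.png').astype(int); g=a[152:178,238:266]; 
for r in (g[...,2]-g[...,0]): print(''.join('%3d'%v for v in r))
for s in([251,162],[251,164],[252,166]):
    X=tri(s,[292.4,223.1]); print(s,np.round(RJ.inv().apply(X-JP),1))
E
```

```text
97101101 92 61 36 18 13 11 10  9 25 45 43 41 42 39 37 38 41 40 41 41 42 40 41 37 38
 42 41 42 40 10 11 11 10 10 12  9 17 19 18 35 39 42 43 44 39 42 39 37 40 41 49 41 43
 36 37 34 35 29 11  9  9  9 10 10 12 12 12 14 13 13 19 34 37 42 38 43 36 40 40 39 39
 38 39 37 38 19 13  9  8  9 12  8 12 12 12 11 15 13 14 15 12 19 38 42 43 39 39 43 37
 39 39 42 44 15 13  9 11  9 10  6 12 13 11 11 11 10 13 12 13 12 15 11 26 40 38 31 38
 40 39 42 46 18 11 10 10 11  8  7 13 11 11 11 13 12 12 12 14 12 14 10 15 17 29 97 93
 42 41 38 25 14 10 11 11 11 10  8 14 15 13 13 13 14 13 13 14 13 14 13 12 37 36 79104
 44 41 22 13 13 10 12 11 12 12 10 14 15 15 13 14 11 13 12 12 14 14 12 37 41 37 40101
 23 19 13 11 14 13 12 10 11 10 13 15 15 16 15 16 15 14 16 14 11 12  9 41 40 38 33 72
 11 11 12 14 13 12  9  9 12  7 11 15 15 15 16 15 17 15 16 13 38 37 19 25 34 35 34 64
 13 12 11 11 13 12  9 10  9  6 13 15 13 16 14 15 14 15 14 36 46 30 15 14 19 24 30 50
 12 11 12 13 13  9 10 10  9  7 13 14 11 12 16 14 13 14 29 41 25 15 17 14 15 11 11 26
 14 13 12  8 14  9 11 10 10  7 11 11 11 13 15 13 13 19 31 23 14 14 14 16 10  2  5
[... 501 characters left out ...]
 10 -2 -3 -1
 -4 -3 -3 -4 -4 -5 -5 -2 -2 -3 -5 -4 -3 -3  0 -1 -6 -5 -4 -2 -3  7  7 13 11  9  6 11
 -3 -3 -1 -4 -2 -2 -4 -3 -4 -5 -5 -5 -4 -4 -4 -3 -4 -5 -6  8 10 11 10 11 11 11 13 11
 -3 -2 -2 -2 -4 -3 -3 -4 -4 -2 -2 -5 -5 -4 -2 -3 -6 -5 -6 11 12  9 11 12 11 12 14 12
 -2 -3 -2 -3 -1 -4 -2 -2 -4 -4 -2 -4 -5 -2 -2 -6 -4 -6 -4  8  9 11  8 10 11 11 12 12
 -2 -3 -3 -2 -3 -4 -4 -3 -1 -2 -3 -5 -3 -3 -2 -6 -3 -4 -2  9 11  9  7 11 10  9 11 12
 -2 -2 -3 -2 -3 -6 -4 -3 -2 -2 -3 -4 -4 -4 -2 -4 -6 -3 -1  1  7  9  7  9  8  7 12 11
 -2 -1 -4 -4 -3 -4 -4 -2 -5 -3 -1  0 -2 -2 -4 -4 -3 -3  1 -3  9  5  8 10  8 11 11  8
[251, 162] [-48.9   2.8  81.9]
[251, 164] [-51.6   2.1  73.3]
[252, 166] [-54.3   2.8  65.3]
```

Emit:
{"api": "play_rows", "payload": {"motion": [[[0,4.0,0.8],[2.05,0,0]],[[0,4.2,0.9],[2.05,0,0]],[[0,4.4,1.0],[2.05,0,0]],[[0,4.4,1.0],[2.05,0,0]],[[0,4.4,1.0],[2.05,0,0]],[[0,4.6,0.2],[2,0,0]],[[0,4.6,0.2],[2,0,0]],[[0,4.5,0.2],[2,0,0]],[[0,4.5,0.2],[2,0,0]],[[0,4.5,0.2],[2,0,0]],[[0,0,0],[0,0,0]]]}}

```text
time_s: 32.85
eef_pos: [545.5, -16.1, 198.2]
ee_rot: [0.051, 0.608, 0.789, 0.068]
force: [0.3, -0.1, -1.6]
grip_width: 0.17
```

```bash
python3 - <<'E'
from path import *
show(); o,R,s=now(); print(RJ.inv().apply(o-JP),'lip',RJ.inv().apply(o+R.apply([-31,0,0])-JP))
def lipj(x,h,rel,yj=-3):
    t=np.radians(-rel); return pose(x+31*np.cos(t),h-31*np.sin(t),rel,yj)
rows([lipj(-66,50,-23),lipj(-65,62,-35)],[2,5])
cap('scene','pics/scene18.png');cap('top','pics/top18.png')
a=cv2.imread('pics/scene18.png').astype(int); g=a[152:178,238:266]; 
for r in (g[...,2]-g[...,0])[::2]: print(''.join('%3d'%v for v in r))
r=ctrl.spot_in('top','ball0'); print([(np.round(np.array(x['position'])*[512,384],1).tolist(),round(x['p'],2)) for x in r])
for c in [(-40,-3,0),(14,0,0)]: pass
print(proj('scene',o+R.apply([14,0,17])),proj('top',o+R.apply([14,0,17])))
E
```

```text
t 32.85 scoop o [539.7 -17.4  54.9] yaw 0.257 lipdown -0.2 roll 0.1 F [ 0.3 -0.1 -1.6] grip 0.17 tcp [545.5 -16.1 198.2] j [-0.29  0.3   1.61  0.1   1.08 -2.16]
[-39.64072199  -2.97315961  36.23609486] lip [-68.72596109  -3.04341149  46.96194825]
[[0.1, 4.3, -0.2], [1.38, -0.05, 0.06]], [[0.1, 4.3, -0.3], [1.38, -0.05, 0.06]],  | |d|max 4.3
[[0.0, 5.1, 0.2], [2.4, -0.0, 0.0]], [[-0.0, 5.1, 0.3], [2.4, -0.0, 0.0]], [[0.0, 5.0, 0.3], [2.4, -0.0, -0.0]], [[-0.0, 5.0, 0.3], [2.4, -0.0, -0.0]], [[0.0, 5.0, 0.4], [2.4, -0.0, 0.0]],  | |d|max 5.0
100102108 18 -1  0 -1  0  0 34 44 44 43 44 43 41 39 37 38 36 40 39 42 42 42 41 43 41
 18 19 10 10  5  4  3  5  4  9 10 12 11 35 15 13 13 19 34 37 42 42 39 39 41 37 42 43
 11 14 13 13  4  6  6  5  5  9 34 31 39 38 40 34 34 14  9 14 12 15 11 28 43 43 47 38
 13 12 12 14  6  6  5  4  6 42 21 16 19 20 22 40 38 38 34 13 12 15 12 12 16 14 25 42
 16 13 13 13  5  7  5 10  4 15 15 15 16 15 14 14 23 45 41 41 34 31 16 14 12 13  9 24
 13 12 13 11  8  8  8  9  6 11 21 20 25 20 15 14 16 13 16 15 14 19 17 15 16 14 10 19
 13 12 14 10  8  9  9  7 10 32 40 45 40 38 37 21 14 13 14 15 16 16 15 17 11  1  7 26
  1 -2  4  9  6  8  8  7 11 36 41 44 45 39 42 40 19 11  6 10  0  1  4  2  2  4 -1 17
 -4 -4 -2 -1 -4 -1 -2 -4 -2 12 11 14 13 13 12  7  0  1  2  2  1  2  2  3  3  0  1  8
 -3 -7 -3 -6 -5 -4 -3 -4 -6 -3  5  6  8  5 -1 -3  0 -2 -2 -1 -1  1 -1  0 -2  2 -3  0
 -4 -5 -3 -4 -4 -3 -4 -5 -5 -6 -6 -4 -1 -5 -6 -4 -2 -4 -5 -3  2  0 -1 -1  8 11 13 13
 -3 -6 -6 -2 -3 -2 -3 -1 -4 -3 -4 -3 -5 -2  0 -4 -4 -5 -5 -2 -3  8  9 11 12 12 11 14
 -2 -5 -4 -3 -4 -4 -4 -4 -4 -4 -6 -4 -6 -4 -3 -3 -5 -3 -1 -3  9 10  9 10  8  8 12 12
[([270.0, 215.3], 0.58)]
[245.35996434 173.7831943 ] [289.15164321 209.21686725]
```

Emit:
{"api": "play_rows", "payload": {"motion": [[[0,4.3,-0.2],[1.4,0,0]],[[0,4.3,-0.3],[1.4,0,0]],[[0,5.1,0.2],[2.4,0,0]],[[0,5.1,0.3],[2.4,0,0]],[[0,5,0.3],[2.4,0,0]],[[0,5,0.3],[2.4,0,0]],[[0,5,0.4],[2.4,0,0]],[[0,0,0],[0,0,0]],[[0,0,0],[0,0,0]],[[0,0,0],[0,0,0]],[[0,0,0],[0,0,0]],[[0,0,0],[0,0,0]]]}}

```text
time_s: 34.0
eef_pos: [576.9, -7.9, 200.1]
ee_rot: [-0.027, 0.61, 0.791, -0.034]
force: [0.2, -0.2, -1.0]
grip_width: 0.175
```

```bash
python3 - <<'E'
from path import *
show(); o,R,s=now(); print(RJ.inv().apply(o-JP),'lip',RJ.inv().apply(o+R.apply([-31,0,0])-JP))
cap('scene','pics/scene19.png')
a=cv2.imread('pics/scene19.png').astype(int); g=a[150:176,236:266]; 
for r in (g[...,2]-g[...,0])[::2]: print(''.join('%3d'%v for v in r))
print(proj('scene',o+R.apply([14,0,17])),proj('scene',o+R.apply([-20,0,17])))
rows([back(4,44,-35,-2)],[4]); rows([back(4,44,-35,-2),back(10,72,-35,0)],[1,1])
E
```

```text
t 34.0 scoop o [536.2 -18.4  63. ] yaw 0.256 lipdown -14.9 roll 0.1 F [ 0.2 -0.2 -1. ] grip 0.175 tcp [576.9  -7.9 200.1] j [-0.2   0.5   1.31 -0.04  1.41 -2.02]
[-40.28767583  -3.06660997  45.10546138] lip [-65.70607123  -3.11060321  62.85097461]
 61 24  3 -4 -2 -1 -4  3  0 18 38 98104 98 95 96101103105105106101106108 67 43 39 42 40 39
105109 28 -3  3  4  0  1  2 49109107109109107109104103 95 97100 65 65 41 41 42 42 38 42 38
 46 44 11 -2  0  2  1 -2-10 16 35 35 35 39 40 38 49 47 51 39 32 33 44 43 39 41 40 40 42 42
 36 40 22  3  0  1  2 -1  7 39 36 37 38 36 38 39 39 21 11 13 12 13 11 15 11 27 42 41 38 37
 41 41 22  2  2 -5  0 -1  1 45 48 38 18 14 14 16 10 10 11 13 14 13 13 12 14 15 15 14 24 40
 37 37 41 34  5  4  5  5  2 20 18 76 85 85 84 83 43 12 15 14 16 14 15 13 15 15 14 14 11 24
 34 38 38 37  6  3  7  7  4 14 66 81 90 98 95 89 83 66 16 16 14 17 17 18 14 14 14 13 13 18
 42 40 32 15  6  2  4  5  5 16 59 65 75 83 81 72 68 59 17 14 15 16 16 16 14 17 11  1  8 28
  2 -1 -6 -2 -2  2  4  5  5  6 21 40 50 55 56 52 44 23 14 12  6  7  1  2  2  1  3  3  2  9
 -4 -1 -6 -4 -3 -5 -3 -3 -5 -3 -4  0 -1  0 -1 -2 -4  0  1  0 -2  1  1  2  0  2  1  0  2  2
 -6 -6 -6 -4 -4 -6 -5 -5 -4 -5 -3 -2 -4 -2 -2  1 -1 -3 -6 -3 -4 -5  1  0 -2 -1  0  0 -1  0
 -6 -5 -5 -4 -2 -7 -6 -4 -6 -5 -5 -4 -5 -6 -3 -3 -6 -5 -5 -4 -5 -2 -2  1 -1  0 -1  1  1  2
 -3 -4 -5 -5 -5 -4 -5 -6 -6 -3 -6 -6 -7 -4 -6 -5 -4 -7 -4 -6 -3 -2 -3 -1 -2 -2  0  1  1  0
[245.2689095  172.97191669] [248.08870204 164.81260442]
[[0.3, 2.6, -5.8], [0.02, -0.02, 0.02]], [[0.3, 2.6, -5.8], [0.02, -0.02, 0.02]], [[0.3, 2.6, -5.8], [0.02, -0.02, 0.02]], [[0.3, 2.5, -5.8], [0.02, -0.02, 0.02]],  | |d|max 6.3
[[1.2, 10.2, -23.1], [0.07, -0.06, 0.07]],  | |d|max 25.3
[[2.0, -6.4, -27.9], [-0.0, 0.0, -0.0]],  | |d|max 28.7
```

```bash
python3 - <<'E'
from path import *
o,R,s=now()
cap('scene','pics/scene20.png')
a=cv2.imread('pics/scene20.png').astype(int); g=a[150:176,236:266]; d=g[...,2]-g[...,0]
m=((d[8:20]>50)&(np.arange(30)[None]>9)&(np.arange(30)[None]<20)); yy,xx=np.nonzero(m); print(xx.mean()+236,yy.mean()+158,xx.min()+236,xx.max()+236,yy.min()+158,yy.max()+158)
c=ctrl.get_calibration('scene');K,Rc,t=map(np.array,(c['K'],c['R'],c['t']));C=-Rc.T@t
for px in([249.5,162.5],[249.5,164.0]):
    d=Rc.T@np.linalg.inv(K)@np.r_[px,1]; ds=R.inv().apply(d); cs=R.inv().apply(C-o)
    for z in(15,17,25): p=cs+ds*(z-cs[2])/ds[2]; print(px,z,np.round(p,1), 'jar',np.round(RJ.inv().apply(o+R.apply(p)-JP),1))
print('visible radius px',357*15/np.linalg.norm(C-o), proj('scene',o+R.apply([31,-33,39])),proj('scene',o+R.apply([31,33,39])),proj('scene',o+R.apply([0,33,38])),proj('scene',o+R.apply([-23,33,22])))
show()
E
```

```text
249.4418604651163 162.7906976744186 246 253 160 166
[249.5, 162.5] 15 [-31.6   1.5  15. ] jar [-57.5  -1.6  75.4]
[249.5, 162.5] 17 [-30.3   2.   17. ] jar [-55.4  -1.   76.4]
[249.5, 162.5] 25 [-25.5   4.4  25. ] jar [-46.8   1.3  80.1]
[249.5, 164.0] 15 [-25.6   3.2  15. ] jar [-52.6   0.1  72. ]
[249.5, 164.0] 17 [-24.4   3.8  17. ] jar [-50.5   0.7  72.9]
[249.5, 164.0] 25 [-19.5   6.2  25. ] jar [-42.    3.1  76.7]
visible radius px 4.312877215383283 [233.70602167 171.92629408] [252.46833392 175.60217244] [255.05769885 168.07258976] [257.34093345 165.06110219]
t 34.1 scoop o [536.4 -18.3  62.9] yaw 0.257 lipdown -14.9 roll 0.1 F [ 0.2 -0.  -1.4] grip 0.171 tcp [577.1  -7.8 200. ] j [-0.2   0.5   1.31 -0.04  1.41 -2.02]
```

Emit:
{"api": "play_rows", "payload": {"motion": [[[0,0.7,1.5],[0,0,0]],[[0,0.7,1.5],[0,0,0]],[[0,0.7,1.5],[0,0,0]],[[0,0,0],[0,0,0]],[[0,0,0],[0,0,0]],[[0,0,0],[0,0,0]]]}}

```text
time_s: 34.6
eef_pos: [578.9, -7.3, 195.1]
ee_rot: [-0.027, 0.61, 0.791, -0.034]
force: [-0.9, 0.3, -1.2]
grip_width: 0.173
```

```bash
cat > ballpan.py <<'E'
import sys; from path import *
o,R,s=now(); cap('scene',f'pics/scene{sys.argv[1]}.png')
a=cv2.imread(f'pics/scene{sys.argv[1]}.png').astype(int); g=a[150:186,236:266]; d=g[...,2]-g[...,0]
for r in d[::2]: print(''.join('%3d'%v for v in r))
for p in([-30,2,17],[-15,2,17],[10,2,17],[10,15,17],[10,-15,17]): print(p,np.round(proj('scene',o+R.apply(p)),1),end=' ')
print('jar o',np.round(RJ.inv().apply(o-JP),1),'lip',np.round(RJ.inv().apply(o+R.apply([-31,0,0])-JP),1)); show()
E
python3 ballpan.py 21
```

```text
1  0  2 -1  1  0  1  4 -1 -3-11 68102 97 99 99102102105103106106105106 69 38 40 41 39 40
 67 42  5 -2  2  3 -1  3  1 30 94110111109108108105101 97 95 99104 70 38 43 40 43 42 42 40
 46 44 12  2 -3 -1  2 -2 -1 17 36 35 34 38 41 41 48 48 51 39 30 35 39 40 41 40 40 43 42 45
 37 40 13 -1  1  3 -2 -4 -2 25 36 37 39 35 38 38 41 19 10 14 13 13 14 16 14 26 42 40 38 38
 41 42 13  0 -2  1  0 -4 11 44 47 39 19 15 18 20 13 11 12 14 12 13 13 13 13 14 16 13 25 41
 39 39 28 10  5  5 -1  5  5 23 23 14 14 15 14 15 16 13 14 14 14 13 13 12 15 14 13 12  9 26
 35 37 40 29  6  4  4  4  2 12 12 11  8 11 10 13 13 16 16 14 17 16 14 19 16 14 15 12 10 19
 40 38 40 17  4  5  7  4  2 28 77 87 96 98 88 76 22 10 15 14 14 17 15 15 15 18 11  2  7 27
  8  6 -2  0  0  1  3  5  2 21 56 58 60 91 92 86 68 16 15 12  6  8 -1  1  4  1  2  4  3  8
 -4 -2 -4 -4 -4 -4 -4 -2 -4  2 13 13 11 20 27 26 20 -2  1 -1 -1  0  1  1  2  1  0  2  1  4
 -8 -6 -6 -6 -4 -6 -7 -5 -3 -4  8 11 10 10 12  5 -3 -2 -3 -3 -5 -3  0 -1 -2  0 -1  0 -1  1
 -5 -6 -5 -6 -6 -5 -6 -4 -6 -6 -5 -5 -5 -4 -5 -5 -2 -4 -5 -5 -6  0 -1  2  1  1 -1  2  2  0
 -3 -4 -4 
[... 183 characters left out ...]
5 -4 -4 -2 -4 -4 -6 -4 -5 -5 -5 -4 -5 -3 -6 -6  3  4 21 30 29 28 10 -3  0 -2 -1
 -5 -5 -4 -3 -5 -6 -4 -2 -5 -4 -3 -2 -3 -3 -4 -3 -4 -6 -3 10 15 33 40 37 36 36 11 -3 -5  3
  2  4 -4 -6 -6 -6 -5 -4 -7 -5 -2 -3 -3 -4 -4 -5 -4 -5  3  8 11 28 28 30 27 11 12  1 -3  1
 -7 -5 -6 -6 -4 -6 -6 -6 -5 -5 -6 -5 -8 -6 -4 -6 -7 -5 -6  3 14 19 19 19 10  8  6 -4 -5 -4
[-30, 2, 17] [249.3 164. ] [-15, 2, 17] [248.1 167.6] [10, 2, 17] [246.1 173.6] [10, 15, 17] [249.7 174.3] [10, -15, 17] [241.4 172.6] jar o [-40.1  -3.   39.7] lip [-65.5  -3.   57.5]
t 34.65 scoop o [538.1 -17.8  58. ] yaw 0.257 lipdown -15.0 roll 0.1 F [ 0.3 -0.4 -1.5] grip 0.171 tcp [578.9  -7.3 195.1] j [-0.2   0.51  1.31 -0.04  1.4  -2.02]
```

Emit:
{"api": "play_rows", "payload": {"motion": [[[0,0,0],[0,0,0]],[[0,0,0],[0,0,0]],[[0,0,0],[0,0,0]],[[0,0,0],[0,0,0]]]}}

```text
time_s: 34.98
eef_pos: [578.9, -7.3, 195.1]
ee_rot: [-0.027, 0.61, 0.791, -0.034]
force: [0.1, -0.3, -0.8]
grip_width: 0.169
```

```bash
python3 ballpan.py 22 | sed -n '5,12p;19,30p'
```

```text
41 43 15  2  3  2 -4  2 11 45 46 42 18 17 20 19 11 12 13 14 13 14 12 15 13 15 14 13 25 40
 37 38 30  9  6  1  0  4  5 25 24 17 15 15 15 15 15 15 16 16 15 12 12 15 13 15 12 14 10 26
 36 37 40 31  4  3  4  4  4 14 14 13 13 12 15 15 15 13 15 17 17 17 14 17 15 14 17 14 11 17
 40 40 40 18  3  5  6  6  2 10 12 13 13 12 12 13 13 13 13 14 13 16 16 13 16 15 11  2  8 28
  9  7 -1 -1 -2  5  3  4  4  9 14 15 11 13 11 12 15 15 15 10  7  7 -1  2  3  1  2  6  0  8
 -3 -1 -5 -3 -4 -3 -4 -1 -4 -1  2  2  4  1  1  3 -1 -2  0  1 -2  0  2  3  1  1  3  2  3  3
 -7 -5 -5 -5 -4 -6 -5 -5 -4 -4 -1  0 -1 -2 -1  0 -3  2 -5 -2 -7 -2 -1  0 -1  1  1  2 -2  2
 -6 -6 -5 -6 -6 -5 -7 -2 -7 -2  5  8 -3 -1 -1  0 -3 -4 -5 -5 -5 -2  1  0 -1 -1 -1  0  0  1
[-30, 2, 17] [249.3 164. ] [-15, 2, 17] [248.1 167.5] [10, 2, 17] [246.1 173.6] [10, 15, 17] [249.7 174.3] [10, -15, 17] [241.4 172.6] jar o [-40.1  -3.   39.8] lip [-65.5  -3.   57.5]
t 35.03 scoop o [538.1 -17.8  58.1] yaw 0.257 lipdown -15.0 roll 0.1 F [ 0.1 -0.1 -1.8] grip 0.171 tcp [578.9  -7.3 195.1] j [-0.2   0.51  1.31 -0.04  1.4  -2.02]
```

```bash
python3 - <<'E'
from path import *
rows([back(2,36,-35,-2),back(10,72,-35,0),back(8,100,-35,0),back(3,165,-35,0)],[1,1,1,1])
E
```

```text
[[1.1, 9.3, -19.7], [0.03, -0.06, 0.09]],  | |d|max 21.8
[[2.0, -8.0, -36.0], [0.0, -0.0, -0.0]],  | |d|max 36.9
[[-0.0, -13.6, -24.5], [0.0, 0.0, 0.0]],  | |d|max 28.1
[[0.0, -32.0, -56.8], [0.0, -0.0, -0.0]],  | |d|max 65.2
```

Emit:
{"api": "play_rows", "payload": {"motion": [[[0.2,2.3,-4.9],[0,0,0]],[[0.3,2.3,-4.9],[0,0,0]],[[0.3,2.3,-4.9],[0,0,0]],[[0.3,2.4,-5],[0,0,0]],[[0.3,-1.3,-6],[0,0,0]],[[0.3,-1.3,-6],[0,0,0]],[[0.3,-1.3,-6],[0,0,0]],[[0.3,-1.3,-6],[0,0,0]],[[0.4,-1.4,-6],[0,0,0]],[[0.4,-1.4,-6],[0,0,0]],[[0,-3.4,-6.1],[0,0,0]],[[0,-3.4,-6.1],[0,0,0]],[[0,-3.4,-6.1],[0,0,0]],[[0,-3.4,-6.2],[0,0,0]],[[0,-5,-9],[0,0,0]],[[0,-6,-10.5],[0,0,0]],[[0,-6,-10.5],[0,0,0]],[[0,-6,-10.5],[0,0,0]],[[0,-5.4,-9.5],[0,0,0]],[[0,-3.6,-6.5],[0,0,0]]]}}

```text
time_s: 36.7
eef_pos: [546.5, -12.8, 336.9]
ee_rot: [-0.026, 0.61, 0.791, -0.034]
force: [1.0, -0.0, -0.8]
grip_width: 0.173
```

```bash
python3 - <<'E'
from path import *
show()
rows([lip(8,175,-14)],[1])
E
```

```text
t 36.7 scoop o [506.  -23.4 199.8] yaw 0.256 lipdown -14.9 roll 0.0 F [ 1.  -0.  -0.8] grip 0.173 tcp [546.5 -12.8 336.9] j [-0.22  0.37  1.16 -0.04  1.69 -2.05]
[[263.4, 77.4, 25.3], [-0.88, -0.04, -0.21]],  | |d|max 275.7
```

Emit:
{"api": "play_rows", "payload": {"motion": [[[6,1.8,0.4],[0,0,0]],[[12,3.6,1],[0,0,0]],[[18,5.3,1.6],[0,0,0]],[[22,6.5,2.2],[0,0,0]],[[22,6.5,2.2],[0,0,0]],[[22,6.5,2.2],[0,0,0]],[[22,6.5,2.2],[0,0,0]],[[22,6.5,2.2],[0,0,0]],[[22,6.5,2.2],[0,0,0]],[[22,6.5,2.2],[0,0,0]],[[22,6.5,2.2],[0,0,0]],[[22,6.5,2.2],[0,0,0]],[[17,5.2,2],[0,0,0]],[[10,3,1],[0,0,0]],[[3,0,0],[0,0,0]],[[0,0,0],[0,0,0]]]}}

```text
time_s: 38.03
eef_pos: [552.0, 262.5, 302.5]
ee_rot: [-0.027, 0.61, 0.791, -0.034]
force: [0.7, -0.2, -1.5]
grip_width: 0.173
```

```bash
python3 jarlook.py 23; python3 - <<'E'
from path import *
rows([lip(8,95,-15),lip(8,60,10),lip(8,45,32)],[5,6,6])
E
```

```text
102 39 38 36 36 37 40 39 39 39 40 35 40 41 45 39 36 37 40 31102104102
 73 14 27 42 37 36 37 36 39 38 34 21 28 31 37 42 44 43 40 32 94 99104
 31 11  9 14 34 39 37 37 36 35 39 10 11 17 24 27 33 41 33 29 98 89 99
 13 13 13 10 12 10 15 23 33 38 37 39 35 15 12  6  5  9 12  9 74106109
 13 13 10 12 11  8 10  9 10 10 10 11 10 10 12  9  2  0  2  2 26 84 72
 12 14 12 11 11  8 10 10 11  9  9 10  7  9 10  9  9 10  9 -3  1 42 45
 12 12 14 11  8  9  9 10  7  5  8 10  8  8 10  8 11 11 12 13  9 10 85
 11 10  9 10 16 30  5 -2 28 29 24 -2  0 -2  7 10  9  9 11 12 13 30 93
 13 12 10 14 32 38 33  9 32 33 29  3 27 39 30  0  9  8  7 12 13 32 99
 11 11  4 16 27 33 27 13 26 29 27 14 32 34 30 13 32 31  4  6 11 34 87
 12  4  0  2 18 23 20 -6 13 14 12  4 23 27 24 28 40 36 11 -7 11 45 97
 -1 -1  0 -5 -1  3 -3 -6 -5 -5 -5 -6  8 14  6 24 28 28 13 -2  4 43 93
  0 -3 -5 -7 -6 -8 -8 -6 -7 -7 -7 -5 -6 -6 -7 12 19 11  7 -5 -3 79 94
 -2  0 -4 -4 -6 -6 -7 -5 -6 -7 -5 -8 -6 -7 -6 -7 -2 -4 -3 -2 -5107101
 -3 -2 -7 -7 -5 -6 -4 -7 -7 -6 -7 -7 -6 -6 -6 -7 -6 -4 -5 -1 26103103
[302.5 208.1] 5.6 [117 166 199] [[-35.0, -43.0, 15
[... 468 characters left out ...]
.8, 15.7], [0.0, -0.02, -0.05]], [[-0.0, 1.8, 15.7], [0.0, -0.02, -0.05]], [[-0.0, 1.8, 15.7], [0.0, -0.02, -0.05]], [[-0.0, 1.8, 15.7], [0.0, -0.02, -0.05]],  | |d|max 15.8
[[0.0, -9.9, 1.8], [-4.17, 0.0, 0.0]], [[0.0, -10.1, 1.8], [-4.17, -0.0, -0.0]], [[-0.0, -10.4, 1.8], [-4.17, 0.0, 0.0]], [[0.0, -10.6, 1.8], [-4.17, -0.0, 0.0]], [[0.0, -10.9, 1.7], [-4.17, 0.0, 0.0]], [[0.0, -11.2, 1.7], [-4.17, -0.0, -0.0]],  | |d|max 11.3
[[-0.0, -9.9, -1.3], [-3.67, 0.0, -0.0]], [[-0.0, -9.9, -1.3], [-3.67, 0.0, -0.0]], [[0.0, -10.0, -1.4], [-3.67, -0.0, 0.0]], [[0.0, -10.0, -1.4], [-3.67, 0.0, -0.0]], [[-0.0, -10.0, -1.5], [-3.67, 0.0, -0.0]], [[0.0, -10.0, -1.6], [-3.67, 0.0, 0.0]],  | |d|max 10.1
```

Emit:
{"api": "play_rows", "payload": {"motion": [[[0,1.8,8],[0,0,0]],[[0,1.8,16],[0,0,0]],[[0,1.8,20],[0,0,0]],[[0,1.8,20],[0,0,0]],[[0,1.8,14],[0,0,0]],[[0,-9.9,1.8],[-4.17,0,0]],[[0,-10.1,1.8],[-4.17,0,0]],[[0,-10.4,1.8],[-4.17,0,0]],[[0,-10.6,1.8],[-4.17,0,0]],[[0,-10.9,1.7],[-4.17,0,0]],[[0,-11.2,1.7],[-4.17,0,0]],[[0,-9.9,-1.3],[-3.67,0,0]],[[0,-9.9,-1.3],[-3.67,0,0]],[[0,-10,-1.4],[-3.67,0,0]],[[0,-10,-1.4],[-3.67,0,0]],[[0,-10,-1.5],[-3.67,0,0]],[[0,-10,-1.6],[-3.67,0,0]],[[0,0,0],[0,0,0]],[[0,0,0],[0,0,0]],[[0,0,0],[0,0,0]]]}}

```text
time_s: 39.8
eef_pos: [441.9, 232.5, 186.9]
ee_rot: [0.219, 0.571, 0.739, 0.285]
force: [0.6, 1.5, -1.4]
grip_width: 0.172
```

```bash
python3 spots.py 24; python3 - <<'E'
from path import *
show()
rows([lip(20,90,10),lip(30,165,-10)],[5,5])
p,Rt=tcp([481.5,-268,200],Rs(.112,0)); print(p)
E
```

```text
scene [] [{'position': [0.6189, 0.5185], 'p': 0.78}]
top [([197.7, 241.4], 0.66), ([272.4, 216.5], 0.65), ([285.8, 217.8], 0.46), ([303.8, 207.1], 0.39)] [{'position': [0.3961, 0.6172], 'p': 0.93}]
t 40.1 scoop o [510.5 251.   62.1] yaw 0.256 lipdown 32.1 roll 0.1 F [-0.1 -0.3 -3.2] grip 0.172 tcp [441.3 232.7 186.3] j [ 0.25  0.03  2.16  0.04  0.21 -1.62]
[[-0.2, 17.5, -0.1], [4.41, 0.01, -0.04]], [[-0.2, 17.2, -0.6], [4.41, 0.01, -0.04]], [[-0.2, 17.0, -1.1], [4.41, 0.01, -0.04]], [[-0.2, 16.6, -1.6], [4.41, 0.01, -0.04]], [[-0.2, 16.3, -2.1], [4.41, 0.01, -0.04]],  | |d|max 16.4
[[0.0, 16.0, -8.9], [4.0, -0.0, 0.0]], [[-0.0, 15.2, -9.4], [4.0, -0.0, 0.0]], [[0.0, 14.3, -9.7], [4.0, 0.0, 0.0]], [[0.0, 13.5, -10.0], [4.0, -0.0, -0.0]], [[-0.0, 12.6, -10.2], [4.0, 0.0, -0.0]],  | |d|max 16.2
[ 486.76520316 -267.40781907  343.2888    ]
```

Emit:
{"api": "play_rows", "payload": {"motion": [[[0,17.3,-0.1],[4.4,0,0]],[[0,17.1,-0.6],[4.4,0,0]],[[0,16.8,-1.1],[4.4,0,0]],[[0,16.5,-1.5],[4.4,0,0]],[[0,16.2,-2],[4.4,0,0]],[[0,15,-8],[4,0,0]],[[0,14.3,-9],[4,0,0]],[[0,13.7,-10],[4,0,0]],[[0,13.1,-14],[4,0,0]],[[0,12.4,-16],[4,0,0]],[[0,0,-25],[0,0,0]],[[0,0,-20],[0,0,0]],[[0,0,0],[0,0,0]]]}}

```text
time_s: 41.18
eef_pos: [561.3, 264.0, 355.8]
ee_rot: [0.002, 0.611, 0.792, 0.004]
force: [0.0, 0.0, -0.6]
grip_width: 0.169
```

```bash
python3 go.py 481.5 -268 200 .112 0 0
```

```text
t 41.18 scoop o [533.3 256.8 215.4] yaw 0.257 lipdown -9.5 roll 0.1 F [ 0.   0.  -0.6] grip 0.169 tcp [561.3 264.  355.8] j [ 0.25  0.49  0.92  0.    1.72 -1.58]
delta [-495.1 -207.    10.3] [-9.53 -0.82  8.24] target [ 486.8 -267.4  343.3]
```

Emit:
{"api": "play_rows", "payload": {"motion": [[[-15,-6,0],[0,0,0]],[[-28,-12,0],[0,0,0]],[[-33,-14,0.7],[0,0,0]],[[-33,-14,0.7],[0,0,0]],[[-33,-14,0.7],[0,0,0]],[[-33,-14,0.7],[0,0,0]],[[-33,-14,0.7],[0,0,0]],[[-33,-14,0.7],[0,0,0]],[[-33,-14,0.7],[0,0,0]],[[-33,-14,0.7],[0,0,0]],[[-33,-14,0.7],[0,0,0]],[[-33,-14,0.7],[0,0,0]],[[-33,-14,0.7],[0,0,0]],[[-33,-14,0.7],[0,0,0]],[[-33,-13,0.7],[0,0,0]],[[-23,-8,0.7],[0,0,0]],[[0,0,0],[-4.8,-0.4,4.1]],[[0,0,0],[-4.8,-0.4,4.1]],[[0,0,0],[0,0,0]]]}}

```text
time_s: 42.77
eef_pos: [484.2, -268.1, 340.6]
ee_rot: [0.057, 0.666, 0.741, 0.064]
force: [-0.8, 1.0, -1.5]
grip_width: 0.175
```

```bash
python3 spots.py 25; python3 go.py 481.5 -268 12 .112 0 0; cat > swiv.py <<'E'
# compare silhouette with the assumed scoop pose in scene: residual pitch/roll via IoU
import sys
from fit import *
from plan import *
from scipy.optimize import minimize
o,R,s=now(); im=cap('scene','pics/sw.png')[:,:,::-1].copy(); imt=cap('top','pics/swt.png')[:,:,::-1].copy()
def mk(im,k):
    h=cv2.cvtColor(im,cv2.COLOR_BGR2HSV); m=((h[...,1]<85)|(h[...,2]<45)).astype(np.uint8); m=cv2.resize(m,None,fx=S,fy=S,interpolation=0)
    g=np.zeros_like(m); fill(g,k,R.apply(scoop_parts()[0])+o); return m*cv2.dilate(g,np.ones((33,33),np.uint8))
M=mk(im,'scene')
def cost(v):
    Rr=R*Rn.from_rotvec(np.radians([v[0],v[1],0])); g=np.array(GP); r=np.zeros_like(M)
    for q in scoop_parts()[:2]: fill(r,'scene',R.apply(g)+o+Rr.apply(q-g))
    t=np.zeros_like(M); fill(t,'scene',R.apply(g)+o+Rr.apply(scoop_parts()[0]-g)); t=t
    return 1-(t&M).sum()/(t|M).sum()
best=min(((cost([a,b]),a,b) for a in np.arange(-6,7,1) for b in np.arange(-8,9,1))); print('IoU loss at 0',cost([0,0]),'best',best)
E
python3 swiv.py
```

```text
scene [] [{'position': [0.6277, 0.4992], 'p': 0.96}]
top [([295.7, 215.3], 0.65), ([271.4, 215.3], 0.56)] [{'position': [0.3705, 0.6161], 'p': 0.82}]
t 43.07 scoop o [ 479.6 -268.   197.9] yaw 0.115 lipdown -0.4 roll -0.0 F [ 0.6 -0.2 -1.2] grip 0.174 tcp [ 485.9 -267.2  341.2] j [-0.78  0.25  1.31  0.13  1.48 -2.47]
delta [ -0.2 -30.2 183.4] [-0.38 -0.    0.17] target [ 486.8 -267.4  155.3]
IoU loss at 0 0.37644815955418687 best (np.float64(0.3284582571602681), np.int64(0), np.int64(-2))
```

```bash
python3 - <<'E'
import cv2,numpy as np
from h import *
for k,b in(('scene',(296,168,350,220)),('top',(160,208,224,274))):
    a=cv2.imread(f'pics/{k}0.png').astype(int);c=cv2.imread(f'pics/{k}25.png').astype(int)
    d=np.abs(a-c).max(2)[b[1]:b[3],b[0]:b[2]]; print(k)
    for r in d[::2]: print(''.join(' .:+#'[min(4,v//12)] for v in r))
    n,l,st,ce=cv2.connectedComponentsWithStats((d>24).astype(np.uint8))
    for i in range(1,n):
        if st[i,4]>8: p=ce[i]+[b[0],b[1]]; print(p.round(1),st[i,4],np.round(onz(k,p,23)))
E
```

```text
scene
                                                      
                                                      
                                                      
                                                      
                                                      
                                                      
                                                      
                                                      
                                                      
                                                      
                                                      
                    .  ..      .                      
                  .:.     :                           
                  #+. .. .: :.                        
                 #########:##:.   .                   
                  ########+##:. .:++                  
                   .  .   ####+++##:                  
                           #######                    
                            .  . .                    
                                                 
[... 1854 characters left out ...]
               
                                                                
                                                                
                                                                
                                                                
                                                                
                                                                
                                                                
                                                                
                                                                
                                                                
[192.7 239.3] 167 [474. 237.  23.]
```

Emit:
{"api": "play_rows", "payload": {"motion": [[[0,-2,12],[0,0,0]],[[0,-4.5,25],[0,0,0]],[[0,-4.5,28],[0,0,0]],[[0,-4.5,28],[0,0,0]],[[0,-4.5,28],[0,0,0]],[[0,-4.5,26],[0,0,0]],[[0,-3.5,20],[-0.4,0,0]],[[0,-2.2,13],[0,0,0]],[[0,0,3],[0,0,0]],[[0,0,0],[0,0,0]]]}}

```text
time_s: 44.0
eef_pos: [486.6, -267.3, 155.4]
ee_rot: [0.058, 0.663, 0.743, 0.065]
force: [0.6, 0.1, -1.1]
grip_width: 0.169
```

```bash
python3 go.py 481.5 -268 2 .112 0 0
```

```text
t 44.0 scoop o [ 481.4 -267.8   12.1] yaw 0.114 lipdown 0.0 roll 0.0 F [ 0.6  0.1 -1.1] grip 0.169 tcp [ 486.6 -267.3  155.4] j [-0.78  0.38  1.63  0.16  1.03 -2.54]
delta [-0.1 -1.6 10. ] [ 0.02 -0.04  0.08] target [ 486.8 -267.4  145.3]
```

Two balls lie side by side in the bowl. Lowering the last millimetres.

Emit:
{"api": "play_rows", "payload": {"motion": [[[0,-0.7,4],[0,0,0]],[[0,-0.6,3.5],[0,0,0]],[[0,-0.3,2],[0,0,0]],[[0,-0.2,1],[0,0,0]],[[0,-0.2,1],[0,0,0]],[[0,0,0],[0,0,0]]]}}

```text
time_s: 44.5
eef_pos: [486.9, -267.7, 145.0]
ee_rot: [0.059, 0.663, 0.743, 0.065]
force: [-0.2, 1.0, 4.2]
grip_width: 0.175
```

```bash
python3 go.py 481.5 -268 0 .112 0 0
```

```text
t 44.5 scoop o [ 482.  -268.5    1.7] yaw 0.113 lipdown 0.1 roll -0.1 F [-0.2  1.   4.2] grip 0.175 tcp [ 486.9 -267.7  145. ] j [-0.78  0.39  1.64  0.16  1.01 -2.54]
delta [ 0.4 -0.4  1.7] [0.14 0.07 0.06] target [ 486.8 -267.4  143.3]
```

Emit:
{"api": "play_rows", "payload": {"motion": [[[0,-0.1,0.5],[0,0,0]],[[0,0,0],[0,0,0]],[[0,0,0],[0,0,0]]], "squeeze": 20}}

```text
time_s: 44.75
eef_pos: [487.0, -267.8, 145.0]
ee_rot: [0.06, 0.663, 0.743, 0.066]
force: [-0.4, 1.5, 7.9]
grip_width: 0.179
```

Emit:
{"api": "play_rows", "payload": {"motion": [[[0,0,0],[0,0,0]],[[0,0,0],[0,0,0]],[[0,0,0],[0,0,0]],[[0,0,0],[0,0,0]],[[0,0,0],[0,0,0]],[[0,0,0],[0,0,0]],[[0,0,0],[0,0,0]],[[0,0,0],[0,0,0]],[[0,0,0],[0,0,0]]], "fingers": 85}}

```text
time_s: 45.5
eef_pos: [486.6, -267.6, 143.8]
ee_rot: [0.059, 0.664, 0.743, 0.065]
force: [-1.0, 0.7, 0.5]
grip_width: 1.002
```

Emit:
{"api": "play_rows", "payload": {"motion": [[[0,0,-6],[0,0,0]],[[0,0,-12],[0,0,0]],[[0,0,-15],[0,0,0]],[[0,0,-15],[0,0,0]],[[0,0,-20],[0,0,0]],[[0,0,-25],[0,0,0]],[[0,0,-30],[0,0,0]],[[0,0,-25],[0,0,0]],[[0,0,0],[0,0,0]],[[0,0,0],[0,0,0]]]}}

```text
time_s: 46.33
eef_pos: [460.9, -270.7, 290.8]
ee_rot: [0.06, 0.663, 0.743, 0.065]
force: [-0.6, 0.2, -0.5]
grip_width: 0.993
```

```bash
python3 spots.py 26; python3 - <<'E'
from fit import *
from plan import *
show()
im=cv2.imread('pics/scene26.png'); 
def gray(im):
    h=cv2.cvtColor(im,cv2.COLOR_BGR2HSV); return (h[...,1]<85)|(h[...,2]<45)
M=masks({'scene':im},gray,scoop_parts(),[481,-268,.11],25); 
print(fitp(M,scoop_parts(),[481,-268,.11]))
a=cv2.imread('pics/scene0.png').astype(int);d=np.abs(a-im).max(2)[100:165,180:220]
for r in d[::2]: print(''.join(' .:+#'[min(4,v//12)] for v in r))
E
```

```text
scene [([315.3, 195.5], 0.49), ([326.5, 197.4], 0.47)] [{'position': [0.6332, 0.5003], 'p': 0.71}]
top [([198.1, 244.2], 0.67), ([300.8, 206.7], 0.57), ([284.0, 217.5], 0.43), ([184.7, 238.0], 0.42)] [{'position': [0.3709, 0.6156], 'p': 0.72}]
t 46.63 scoop o [ 455.5 -270.7  145.3] yaw 0.113 lipdown 0.0 roll 0.0 F [-0.4 -0.2  0.9] grip 0.996 tcp [ 460.8 -270.2  288.6] j [-0.82  0.22  1.48  0.14  1.34 -2.53]
[ 4.90276e+02 -2.65096e+02  1.16000e-01] 0.181
[ 4.90423e+02 -2.66034e+02  1.08000e-01] 0.183
[ 4.93155e+02 -2.64706e+02  2.67000e-01] 0.184
[ 4.90276279e+02 -2.65095685e+02  1.15741374e-01]
                                        
                                        
                                        
                                        
                                        
             +:#####                    
           : .    ##                    
          ##:    .##                    
          ##+     ##                    
          :##    .##                    
          :##     ##:                   
           ##     ##+       ##++########
          .##.    :#####################
           ##.    .#.################## 
           ##.     #.############       
           ##.     # #############      
           ###    :###############      
         ###:##+  ################      
       +#######   ######################
     ##########   #+####################
         ######   #+####################
             .#:  ++################### 
            .:.  .:+     ##### ######## 
           . ... .:###       ########   
         . ++... .+:::####..+ :#        
        +#. +..   #:  #  .:.#..#.       
        :#+    . :+  ###    .. ##       
         ##          ..        .        
         ###+.              :           
            ::#####        .            
                   :#####
```

```bash
python3 - <<'E'
from fit import *
from scipy.optimize import minimize
im=cv2.imread('pics/scene26.png'); h=cv2.cvtColor(im,cv2.COLOR_BGR2HSV)
M=masks({'scene':im},lambda i:(h[...,1]<85)|(h[...,2]<45),scoop_parts(),[488,-266,.11],25)['scene']
def c(p,pitch):
    R=Rn.from_euler('z',.115)*Rn.from_euler('y',np.radians(pitch)); m=np.zeros_like(M)
    for q in scoop_parts(): fill(m,'scene',R.apply(q)+[p[0],p[1],max(0,31*abs(np.sin(np.radians(pitch))))])
    return 1-(m&M).sum()/(m|M).sum()
for t in(-8,-4,0,4,8):
    p=np.array([488,-266.]); r=minimize(c,p,args=(t,),method='Nelder-Mead',options=dict(initial_simplex=[p,p+[8,0],p+[0,8]])); print(t,r.x.round(1),round(r.fun,3))
d=np.abs(cap('scene','pics/scene27.png')[:,:,::-1].astype(int)-im)[100:165,180:225].max(); print('change since last frame',d)
print(ctrl.finish_job())
E
```

```text
-8 [ 504.2 -263.4] 0.278
-4 [ 497.5 -262.6] 0.214
0 [ 490.7 -265.8] 0.181
4 [ 487.  -262.3] 0.212
8 [ 485.7 -260.4] 0.291
change since last frame 89
the job is handed in; nothing more can be done
None
```

The job is handed in at about 47 s of the 72 s allowed: two balls are in the bowl, the other four should still be in the jar, and the scoop is released standing on the bench.

It took three dips into the jar. The first brought up one ball and the second came up empty. The third, held higher, picked up the ball that had been lying on top of the row. Both balls were tipped into the bowl.

Last checks:
- **Bowl:** Two balls showed side by side in both cameras, and the bowl's measured position had not shifted.
- **Jar:** The last clear count, just before the second tip, showed four balls. The final picture confirmed only two of them, and I did not recount.
- **Scoop:** The upright model fitted the final picture better than tilts of 4 or 8 degrees. The fitted position is about 9 mm from where I set it down, but it comes from one camera only.
- **Gripper:** It is open and lifted about 150 mm away from the scoop.

- **Not confirmed:** The frame-to-frame check around the scoop, meant to show it was still, gave a largest pixel change of 89. I did not find out whether that was image noise or edge flicker or real motion, because the same script handed the job in.
- **Not measured:** I did not measure the bystanders again. No unexpected contact force showed during the moves.

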